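Sort spilled plugs through the chute into the rotary bin

TASK

First turn the rotary bin by its peg so that its empty compartment sits centred under the chute. Then pick up the knocked-over beaker and tip both wooden plugs out of it down the chute into that compartment, leaving the bin where you turned it, and finally stand the empty beaker upright, mouth up, on the bench. Do not disturb the marker, the tape roll or the glue bottle.

Things in the scene. Friction and masses are not known exactly. Their poses are not given: they have to be found in the camera images.
- carousel (a joint): angle of the rotary bin's tray, rad, counter-clockwise positive from above, about the vertical axis at station; limits -2.3 to 2.3; at 0 the empty compartment faces world -y and the peg +y. Light friction (under 2 N at the peg); stays where left. Starts 0.8 to 1.75; aligned with the chute at a value within 0.3 of 0
- station: round black foot of the rotary bin, fixed, diameter 220; origin on the bench, on the bin's turning axis. The grey tray above it is 280 in diameter, 15 to 85 mm above the bench, walls 4 thick, floor at 21 mm, hub diameter 40; three equal 120 degree compartments: one empty, one with wooden discs, one with cork blocks (fixed stock, leave it)
- compartment (a point): point on the floor of the EMPTY compartment (21 mm above the bench), at its middle, 80 mm from the turning axis; turns with the tray; its x axis points radially outward through the middle of the compartment
- peg (a point): upright round steel peg handle, diameter 18, at the tray's rim on the divider opposite the empty compartment, 125 mm from the turning axis; the peg's top is 190 mm above the bench and it stands free above the rim (85 mm); this point is on its axis at height 165 mm; turns with the tray
- chute_outlet (a point): middle of the open bottom of the aluminium chute, 97 mm above the bench and 80 mm from the bin's turning axis; fixed to the bench. x axis points horizontally outward (upstream), away from the turning axis. The empty compartment belongs straight below this point
- chute_mouth (a point): middle of the aluminium chute's open top, 202 mm above the bench, 120 mm from the turning axis; same axes as chute_outlet. Inside opening 156 along x by 104 along y; the floor slopes at 50 degrees down toward the axis from the outer (+x) edge; an upright wall closes the inner end. Its two posts stand 192 mm from the axis on a foot plate reaching to 227 mm
- beaker_center (a point): centre of the white square open beaker, 120 long, 64 x 64 outside, walls 4, 0.1 kg, at the start lying with its mouth toward +y (within 0.5 rad). x axis: from bottom to mouth; z up while lying. Point 60 from bottom and mouth. Plugs slide out at 30 to 45 degrees below level. Standing it up takes a new hold: lay it down, retake it with the gripper's body leaning 45 degrees toward the mouth
- plug1_center (a point): centre of an octagonal wooden plug 60 long, 26 across flats, lying in the bottom of the beaker; x axis along its length
- plug2_center (a point): centre of the second, identical plug, lying beside the first
- marker: bystander: blue marker with black cap, 140 long, 17 thick, lying along its x axis; origin under its middle; leave alone
- tape_roll: bystander: roll of paper tape lying flat, diameter 90, 24 high; origin under its centre; leave alone
- glue_bottle: bystander: small white bottle with black cap, diameter 44, 90 high, standing; origin under its centre; leave alone

How it is judged:
On the way, in this order (a step that is already met when the one before it is completed fails the run):
1. the empty compartment stands still under the chute (within 25 mm), both plugs still in the beaker (horizontal distance between compartment and chute_outlet below 0.025 m and velocity of joint carousel between -0.05 and 0.05 rad/s and distance between each of plug1_center, plug2_center and beaker_center below 0.07 m), for 0.2 s.
2. a plug goes down the chute: inside it, below its mouth and out of the beaker (((horizontal distance between plug1_center and chute_mouth below 0.1 m and height (world z) of plug1_center between 0.1 and 0.21 m and x of plug1_center in the frame of beaker_center above 0.05 m) or (horizontal distance between plug2_center and chute_mouth below 0.1 m and height (world z) of plug2_center between 0.1 and 0.21 m and x of plug2_center in the frame of beaker_center above 0.05 m))).
3. both plugs lie in the empty compartment (horizontal distance between each of plug1_center, plug2_center and compartment below 0.085 m and x of each of plug1_center, plug2_center in the frame of compartment above -0.068 m and height (world z) of plug1_center between 0.025 and 0.085 m and height (world z) of plug2_center between 0.025 and 0.085 m), for 0.2 s.
At the end, for the whole second after the job is handed in: both plugs lie at rest in the compartment that was empty, which is still under the chute (within 30 mm); the beaker stands at rest upright (within about 6 degrees), mouth up, on the bench, released (all of step 3 and horizontal distance between compartment and chute_outlet below 0.03 m and linear speed of each of plug1, plug2, beaker below 0.03 m/s and angle between beaker_center's own x axis and vertical below 0.1 rad and height (world z) of beaker_center between 0.054 and 0.066 m and contact force between beaker and the fingers below 0.1 N); the robot touches nothing.
It fails at once if the marker is pushed more than 30 mm (distance of marker from where it was at the start of the episode above 0.03 m).
It fails at once if the tape roll is pushed more than 30 mm (distance of tape_roll from where it was at the start of the episode above 0.03 m).
It fails at once if the glue bottle is pushed more than 30 mm (distance of glue_bottle from where it was at the start of the episode above 0.03 m).
It also fails if it takes over 72 s, if anything falls off the work surface, if the arm or the gripper's body presses on something with over 40 N, if the wrist force passes 120 N, or if a joint passes its speed limit or range.

ROBOT

A 6-joint arm with a two-finger parallel gripper is mounted at the origin on the work surface. World frame = base frame: x ahead of the robot, y to its left, z up, the work surface at z = 0. Lengths are in m, angles in rad, forces in N, time in s.
With the tool pointing down it reaches from about 0.375 to 0.9 m from the base axis. Payload 3.1 kg.
Tool frame: the origin (TCP) lies at the very end of the fingers, on their centre line; the grasp point (between the pads) lies 19 mm behind it; x points along the fingers, z is the direction in which the jaws open and shut, and the axes are right-handed (so a half turn about x gives the same grasp; the last joint's range is limited). The gripper opens to 87 mm and grips with 3 to 60 N. Pads are 19 mm wide; open, the fingers measure 117 mm over their backs; the gripper's body (75 mm by 190 mm) begins 51 mm behind the grasp point.
Start: joints at [-0.178, 0.527, 1.433, -0, 1.181, -0.178], TCP at [0.625, 0, 0.223] pointing down, gripper open.
Joint ranges: [-3.08, 3.08], [-0.75, 2.2], [0.22, 2.44], [-1.43, 4.57], [0, 2.65], [-2.85, 2.85]. Speed limits (rad/s): [2.79, 2.79, 3.14, 3.14, 3.14, 3.14].

INTERFACE

Orientations are given as a unit quaternion [w, x, y, z].
In Python, from cell import arm gives the robot as it stands. The module is installed in compiled form; this text tells all that it offers.
- The arm moves only by the shell command python3 -m inch 'ROWS' [FORCE]. ROWS is JSON, a list of rows, each an object with "linear": the shift along the tool's x, y, z in m, a list of three; "twist": the turn, a rotation vector about the tool's x, y, z in degrees, a list of three; "fingers": the opening in per cent of the stroke, from 0 (shut) to 100 (fully open). A call has 1 to 12 rows; each row shifts and turns the pose as measured when the row begins, along the tool's axes as they then stand; what a row does not reach is not made up. A row lasts 1/12 s, in which the tool goes at most 41.7 mm and 7.16 degrees, less where a joint would pass 70% of its speed; a pose out of reach is approached as far as the arm can. A call with a gripper value outside its range is refused whole. The fingers move at their own pace and stop on an object; FORCE is the grip in N (left out, the last holds). Time passes only in rows, so rows that do not move let the fingers close. It gives the time, the measured TCP pose, the force and the opening at its end, in the units of the state.
- arm.state(): the state, without advancing time (a new reading comes with each control period).
- arm.capture(name): name is "scene" or "side" or "wrist"; returns a dict with "image" (480x640x3 uint8, red, green, blue), "range_z" (480x640 float32, m along the optical axis (not along the pixel's ray), 0 where there is no reading), "intrinsics" (3x3 intrinsics, pixels), "k1" (the pictures are not rectified: a ray, as slopes to the right and down, at radius r is drawn at 1 + k1 r^2 times it, then the intrinsics apply), "R" (3x3) and "t" (3): a world point X has camera coordinates R X + t; the wrist camera has in their place "tool_from_camera" (4x4, takes a point from camera to tool coordinates, whose origin is the TCP and whose axes are the tool frame's). Camera axes: x right, y down, z forward; pixel columns grow to the right and rows downward; lengths in m; the calibration is good to about 2 mm. A picture is of the moment at which its call begins: read the wrist's pose just before it.
- arm.close_job(): hands the job in, once; it reports no verdict.
The state is a dict: "clock": time; "joint_positions": joint angles; "dq": joint speeds; "joint_torque": joint torques, N m; "ee_pos": TCP position; "tcp_rot": TCP orientation; "contact_force": force on the tool from outside, world axes, zero at the start; "ft_torque": the same for the moment, N m; "width": finger opening in m.
Only numpy, scipy, OpenCV 4.12 (cv2) and the standard library are available. Lean on these libraries where they do the work, as an engineer would, in place of code of your own. Each camera call takes 0.05 s, during which the arm holds its last target.

## Working session

There is one attempt and no reset: what is moved stays moved. The work goes in short steps, Python scripts to look and compute and a shell command to move; the robot and the scene stay as the last step left them, time stands still between calls to the robot, and variables do not carry over. Pictures are saved under pics/ and viewed, and the job is handed in when it is done.

```bash
mkdir -p pics; cat > h.py <<'E'
import numpy as np, cv2
from cell import arm
def pt(c,u,v,z=None):
    """pixel->world (fixed cams). z: plane height, else depth"""
    K=c["intrinsics"];k1=c["k1"]
    xd=(u-K[0,2])/K[0,0]; yd=(v-K[1,2])/K[1,1]
    r=np.hypot(xd,yd); ru=r
    for _ in range(20): ru=r/(1+k1*ru*ru)
    s=ru/r if r>0 else 1
    d=np.array([xd*s,yd*s,1.0])
    R=np.array(c["R"]);t=np.array(c["t"])
    o=-R.T@t; w=R.T@d
    if z is None:
        return o+w*c["range_z"][int(round(v)),int(round(u))]
    return o+w*((z-o[2])/w[2])
def save(c,n): cv2.imwrite("pics/"+n,c["image"][:,:,::-1])
def cloud(c):
    K=c["intrinsics"];k1=c["k1"];H,W=c["range_z"].shape
    u,v=np.meshgrid(np.arange(W),np.arange(H))
    xd=(u-K[0,2])/K[0,0]; yd=(v-K[1,2])/K[1,1]
    r=np.hypot(xd,yd); ru=r.copy()
    for _ in range(20): ru=r/(1+k1*ru*ru)
    s=np.where(r>0,ru/np.maximum(r,1e-9),1)
    P=np.stack([xd*s,yd*s,np.ones_like(xd)],-1)*c["range_z"][...,None]
    return (P-np.array(c["t"]))@np.array(c["R"])
E
python3 - <<'E'
from h import *
s=arm.state();print(s)
for n in("scene","side","wrist"):
    c=arm.capture(n);save(c,n+"0.png")
    if n!="wrist":
        print(n,-np.array(c["R"]).T@c["t"],c["k1"],c["intrinsics"])
    else: print(c["tool_from_camera"])
    np.savez(n+"0.npz",**c)
E
```

```text
{'clock': 0.0, 'joint_positions': array([-1.78482683e-01,  5.28493717e-01,  1.43391264e+00, -2.81052200e-06,
        1.18143344e+00, -1.78471161e-01]), 'dq': array([-5.13892017e-04,  5.71404538e-04, -3.96495224e-04, -1.73275860e-03,
        4.92524752e-04,  4.48209491e-05]), 'joint_torque': array([-5.45745443e-04, -4.40045428e+01, -1.76593530e+01,  6.32597599e-02,
        5.83207863e-02, -1.53719384e-04]), 'ee_pos': array([6.24247734e-01, 1.75190349e-04, 2.21551454e-01]), 'tcp_rot': array([7.06324306e-01, 1.43837026e-04, 7.07888364e-01, 1.36446120e-04]), 'contact_force': array([ 0.28960284, -0.55417331, -0.12176389]), 'ft_torque': array([ 0.00210367, -0.01115884, -0.05904698]), 'width': 0.08692627773927486}
scene [0.98191731 0.27359114 0.90562229] -0.11530494702677625 [[476.12862793   0.         323.11104104]
 [  0.         476.12862793 236.32433748]
 [  0.           0.           1.        ]]
side [-0.04614737  0.92473582  0.76229107] -0.053819813351740846 [[497.03378047   0.         312.2729248 ]
 [  0.         497.03378047 241.52292268]
 [  0.           0.           1.        ]]
[[ 2.49252380e-05 -2.60952358e-01  9.65351680e-01 -1.61951278e-01]
 [ 8.48093496e-04 -9.65351328e-01 -2.60952285e-01  7.05027583e-02]
 [ 9.99999640e-01  8.25212779e-04  1.97250386e-04 -7.25157140e-04]
 [ 0.00000000e+00  0.00000000e+00  0.00000000e+00  1.00000000e+00]]
```

View pics/scene0.png

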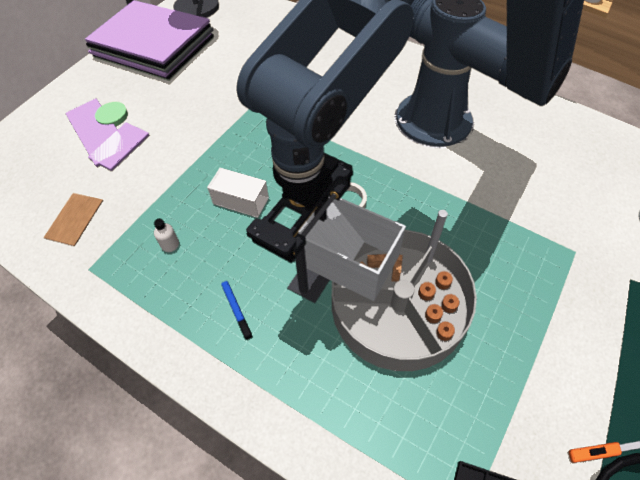

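View pics/side0.png

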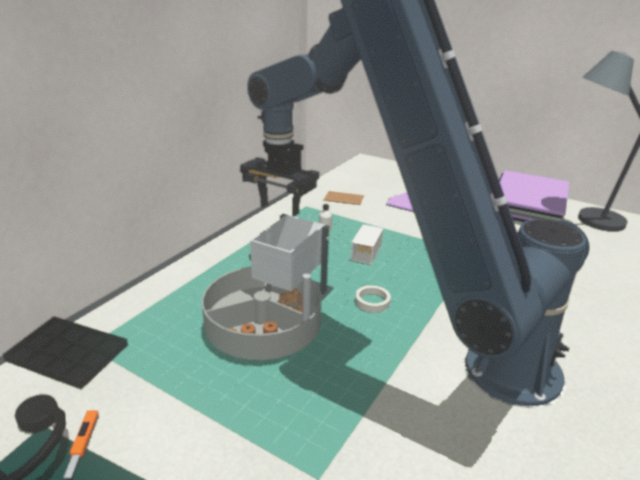

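View pics/wrist0.png

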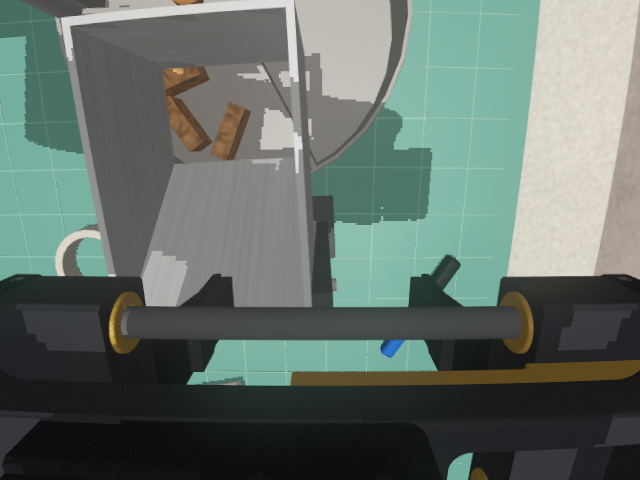

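The scene view shows the tray hub at about (404,290), the peg top at (443,213), the chute above the left of the tray and the beaker near (238,192). The marker is at (237,310), the bottle at (166,237) and the tape ring at about (355,195). I'll zoom in to get the pixels.

```bash
python3 - <<'E'
import numpy as np,cv2
c=np.load("scene0.npz");im=c["image"][:,:,::-1]
cv2.imwrite("pics/z1.png",cv2.resize(im[160:310,200:500][:, :],None,fx=2.6,fy=2.6,interpolation=cv2.INTER_CUBIC))
c=np.load("side0.npz");im=c["image"][:,:,::-1]
cv2.imwrite("pics/z2.png",cv2.resize(im[190:370,190:430],None,fx=3.2,fy=3.2,interpolation=cv2.INTER_CUBIC))
E
```

```text
(no output)
```

View pics/z1.png

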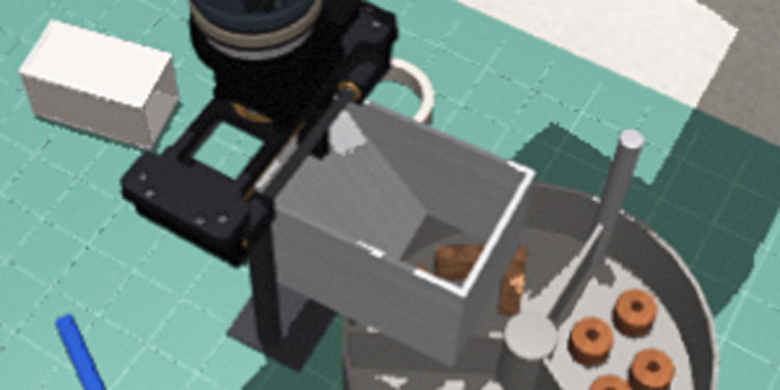

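View pics/z2.png

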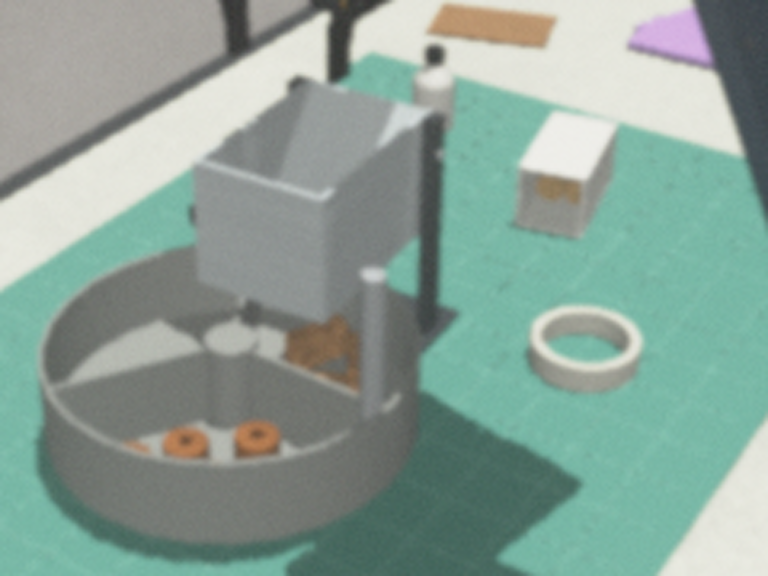

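```bash
python3 - <<'E'
from h import *
c=dict(np.load("scene0.npz")); d=dict(np.load("side0.npz"))
def S(u,v,z=None):return pt(c,200+u/2.6,160+v/2.6,z).round(4)
def D(u,v,z=None):return pt(d,190+u/3.2,190+v/3.2,z).round(4)
for n,u,v,z in[("ci+",533,172,.202),("ci-",463,292,.202),("co-",270,215,.202),("co+",345,100,.202),("hub",531,336,.085),("peg",630,138,.19),("b",50,20,.064),("b",175,57,.064),("b",22,72,.064),("b",145,107,.064)]:
    print(n,S(u,v,z),S(u,v))
print("side")
for n,u,v,z in[("ci",200,163,.202),("ci",330,193,.202),("hub",231,337,.085),("peg",373,273,.19),("b",555,114,.064),("b",617,125,.064),("b",522,163,.064),("b",588,173,.064),("tape",585,335,.024)]:
    print(n,D(u,v,z),D(u,v))
for c in(c,d):
    P=cloud(c)
    m=(abs(P[...,2]-.083)<.006)&(P[...,0]>.4)&(P[...,0]<1.0)&(P[...,1]>-.05)&(P[...,1]<.45)&(c["range_z"]>0)
    q=P[m][:,:2]
    # rim circle: robust LSQ
    from scipy.optimize import least_squares
    q0=q[np.abs(np.linalg.norm(q-[.65,.19],axis=1)-.14)<.06] if len(q) else q
    r=least_squares(lambda p:np.linalg.norm(q0-p[:2],axis=1)-.138,[.65,.19],loss="soft_l1",f_scale=.003)
    print("circle",r.x,len(q0),np.median(abs(r.fun)))
E
```

```text
ci+ [0.5004 0.1325 0.202 ] [0.3644 0.0926 0.0032]
ci- [0.6088 0.1364 0.202 ] [0.6085 0.1363 0.2015]
co- [ 0.6249 -0.0028  0.202 ] [0.6776 0.038  0.3059]
co+ [ 0.5149 -0.0108  0.202 ] [0.5855 0.0322 0.3084]
hub [0.5531 0.1745 0.085 ] [0.5545 0.1748 0.0877]
peg [0.429  0.1763 0.19  ] [0.4314 0.1767 0.1931]
b [ 0.4844 -0.344   0.064 ] [ 0.4854 -0.3427  0.0658]
b [ 0.4607 -0.22    0.064 ] [ 0.4224 -0.2562  0.0022]
b [ 0.545  -0.3266  0.064 ] [ 0.5448 -0.3268  0.0637]
b [ 0.5194 -0.2094  0.064 ] [ 0.4875 -0.2426  0.0061]
side
ci [0.603  0.1362 0.202 ] [0.6051 0.1337 0.2002]
ci [0.4999 0.1199 0.202 ] [0.4997 0.1202 0.2023]
hub [0.5556 0.1679 0.085 ] [0.5516 0.173  0.0896]
peg [0.4285 0.1747 0.19  ] [0.4283 0.1751 0.1902]
b [ 0.5394 -0.3262  0.064 ] [ 0.5357 -0.3184  0.0684]
b [ 0.4793 -0.3389  0.064 ] [ 5.278e-01 -4.554e-01 -4.000e-04]
b [ 0.5196 -0.2212  0.064 ] [ 0.5186 -0.2191  0.0653]
b [ 0.461  -0.2379  0.064 ] [ 0.4604 -0.2367  0.0648]
tape [ 0.3735 -0.0599  0.024 ] [ 0.3855 -0.0881  0.0028]
circle [0.68558731 0.19178773] 877 0.02281608956989037
circle [0.66233438 0.22680894] 684 0.027647022375565405
```

```bash
python3 -m inch '[{"linear":[-0.035,0,0],"twist":[0,0,0],"fingers":100},{"linear":[0,0.024,-0.028],"twist":[0,0,0],"fingers":100},{"linear":[0,0.024,-0.028],"twist":[0,0,0],"fingers":100},{"linear":[0,0.024,-0.028],"twist":[0,0,0],"fingers":100},{"linear":[0,0.024,-0.028],"twist":[0,0,0],"fingers":100},{"linear":[0,0.024,-0.028],"twist":[0,0,0],"fingers":100},{"linear":[0,0.024,-0.028],"twist":[0,0,0],"fingers":100}]' 20
python3 - <<'E'
from h import *
s=arm.state();print(s["clock"],s["ee_pos"],s["tcp_rot"],s["joint_positions"],s["contact_force"])
for n in("scene","side"):
    c=arm.capture(n);save(c,n+"1.png");np.savez(n+"1.npz",**c)
    im=c["image"]
    hsv=cv2.cvtColor(im,cv2.COLOR_RGB2HSV)
c=dict(np.load("scene1.npz"));im=c["image"][:,:,::-1]
cv2.imwrite("pics/z3.png",cv2.resize(im[170:350,130:330],None,fx=3,fy=3,interpolation=cv2.INTER_CUBIC))
cv2.imwrite("pics/z4.png",cv2.resize(im[170:320,280:480],None,fx=4,fy=4,interpolation=cv2.INTER_CUBIC))
E
```

```text
clock: 0.73
ee_pos: [0.4577, 0.1433, 0.2552]
tcp_rot: [0.708, 0.004, 0.706, -0.004]
contact_force: [0.6, 0.8, 0.4]
width: 0.0872
0.7333 [0.4577276  0.14327965 0.2551898 ] [ 0.70802786  0.00367716  0.70616149 -0.00435652] [ 7.05743590e-02  2.87546228e-01  1.74749918e+00 -1.29791411e-03
  1.10398900e+00  8.25183986e-02] [0.61661784 0.76094577 0.35817617]
```

View pics/z3.png

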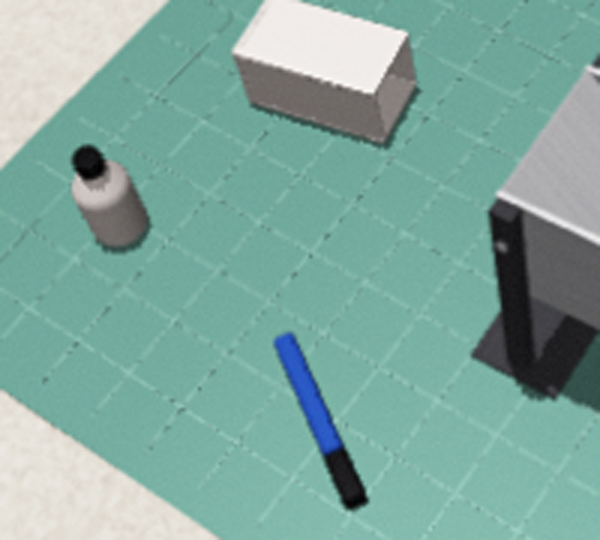

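View pics/z4.png

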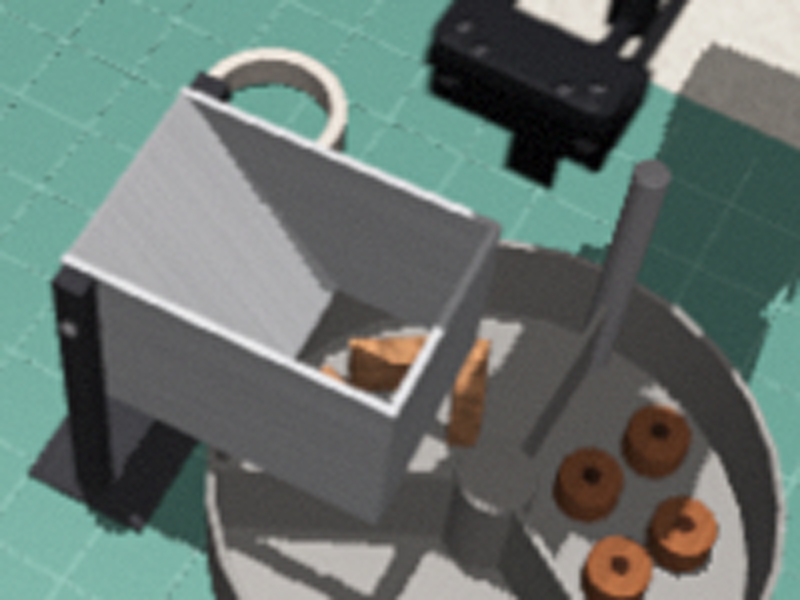

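```bash
python3 - <<'E'
from h import *
c=dict(np.load("scene1.npz"))
def A(u,v,z):return pt(c,280+u/4,170+v/4,z)[:2]
def B(u,v,z):return pt(c,130+u/3,170+v/3,z)[:2]
o1,o2,i1,i2=A(185,90,.202),A(66,262,.202),A(497,225,.202),A(395,412,.202)
print("chute",o1,o2,i1,i2)
ax=(o1+o2-i1-i2);print("len",np.linalg.norm(ax)/2,"theta",np.arctan2(ax[0],-ax[1]))
a=ax/np.linalg.norm(ax);m=(o1+o2+i1+i2)/4;print("mouth",m,"station from it",m-.12*a,"widths",np.linalg.norm(o1-o2),np.linalg.norm(i1-i2))
print("hub",A(498,475,.085),"peg",A(653,173,.19))
print("bottle",B(120,225,.005),B(88,162,.085),"marker",B(287,340,.009),B(355,498,.009))
print("beaker",[B(u,v,.064).round(4) for u,v in((268,-5),(408,37),(236,52),(374,93))])
print("tape", A(282,95,.024))
E
```

```text
chute [ 0.50914213 -0.02859996] [ 0.61912725 -0.02220996] [0.5013199  0.13143735] [0.60938394 0.13802363]
len 0.16037611896162762 theta 0.0547909661023163
mouth [0.5597433  0.05466277] station from it [0.55317168 0.17448269] widths 0.11017058922352072 0.10826456293304336
hub [0.55189791 0.17444889] peg [0.4284112  0.17799632]
bottle [ 0.69046891 -0.33685279] [ 0.68873879 -0.33913321] marker [ 0.7007324  -0.16433761] [ 0.77033171 -0.05147509]
beaker [array([ 0.4858, -0.3425]), array([ 0.4632, -0.2219]), array([ 0.5439, -0.3269]), array([ 0.5203, -0.2118])]
tape [ 0.36287359 -0.05437591]
```

```bash
python3 -m inch '[{"linear":[0,0.022,-0.019],"twist":[0,0,0],"fingers":100},{"linear":[0,0.012,-0.010],"twist":[0,0,0],"fingers":100},{"linear":[0,0,0],"twist":[0,0,0],"fingers":100}]' 20
python3 - <<'E'
from h import *
s=arm.state();print(s["ee_pos"],s["tcp_rot"])
E
```

```text
clock: 1.08
ee_pos: [0.4241, 0.1804, 0.2551]
tcp_rot: [0.707, 0.001, 0.707, -0.002]
contact_force: [-0.5, -0.2, 0.2]
width: 0.0871
[0.42409161 0.1803501  0.25511319] [ 0.70681855  0.00140283  0.70739052 -0.00205274]
```

```bash
python3 -m inch '[{"linear":[0.035,-0.003,0.004],"twist":[0,0,0],"fingers":100},{"linear":[0.035,0,0],"twist":[0,0,0],"fingers":100},{"linear":[0.035,0,0],"twist":[0,0,0],"fingers":100},{"linear":[0,0,0],"twist":[0,0,0],"fingers":0},{"linear":[0,0,0],"twist":[0,0,0],"fingers":0},{"linear":[0,0,0],"twist":[0,0,0],"fingers":0},{"linear":[0,0,0],"twist":[0,0,0],"fingers":0},{"linear":[0,0,0],"twist":[0,0,0],"fingers":0}]' 20

```

```text
clock: 1.75
ee_pos: [0.4416, 0.1746, 0.1527]
tcp_rot: [0.714, 0.001, 0.7, -0.002]
contact_force: [1.3, 0.0, 0.5]
width: 0.0616
```

```bash
python3 -m inch '[{"linear":[0,0,0],"twist":[0,0,0],"fingers":0},{"linear":[0,0,0],"twist":[0,0,0],"fingers":0},{"linear":[0,0,0],"twist":[0,0,0],"fingers":0},{"linear":[0,0,0],"twist":[0,0,0],"fingers":0},{"linear":[0,0,0],"twist":[0,0,0],"fingers":0},{"linear":[0,0,0],"twist":[0,0,0],"fingers":0},{"linear":[0,0,0],"twist":[0,0,0],"fingers":0},{"linear":[0,0,0],"twist":[0,0,0],"fingers":0}]' 20
python3 - <<'E'
from h import *
s=arm.state();print(s["ee_pos"],s["tcp_rot"],s["joint_positions"])
c=arm.capture("scene");save(c,"s2.png")
cv2.imwrite("pics/s2z.png",cv2.resize(c["image"][130:330,320:520,::-1],None,fx=3,fy=3,interpolation=cv2.INTER_CUBIC))
E
```

```text
clock: 2.42
ee_pos: [0.429, 0.1747, 0.1551]
tcp_rot: [0.707, 0.0, 0.708, -0.002]
contact_force: [2.2, -0.5, -5.8]
width: 0.0172
[0.42899948 0.17468132 0.15514786] [ 7.06643930e-01  4.44107575e-04  7.07567455e-01 -1.56708772e-03] [ 1.45627968e-01  4.21797776e-01  1.89695047e+00 -1.87929580e-03
  8.24369949e-01  1.49749362e-01]
```

View pics/s2z.png

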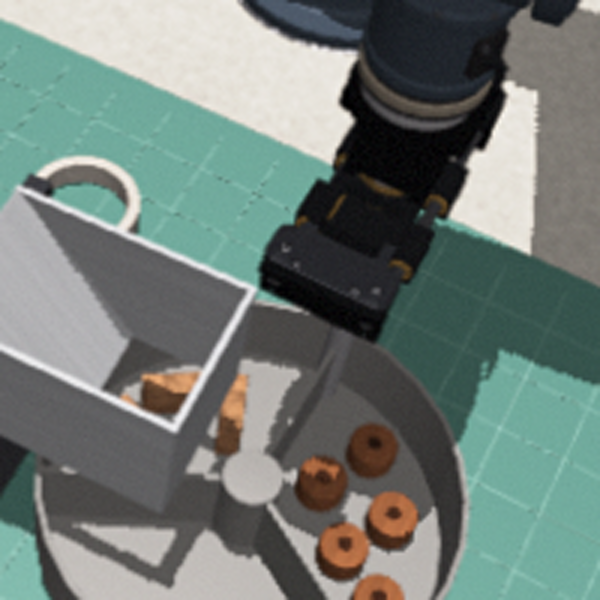

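```bash
python3 -m inch '[{"linear":[0,0.0156,0.001],"twist":[0,0,0],"fingers":0},{"linear":[0,0.0154,0.0029],"twist":[0,0,0],"fingers":0},{"linear":[0,0.0149,0.0048],"twist":[0,0,0],"fingers":0},{"linear":[0,0.0142,0.0067],"twist":[0,0,0],"fingers":0},{"linear":[0,0.0132,0.0084],"twist":[0,0,0],"fingers":0},{"linear":[0,0.0121,0.010],"twist":[0,0,0],"fingers":0},{"linear":[0,0,0],"twist":[0,0,0],"fingers":0}]' 20

```

```text
clock: 3.05
ee_pos: [0.4598, 0.2593, 0.155]
tcp_rot: [0.703, 0.001, 0.712, -0.006]
contact_force: [1.1, -0.7, -3.4]
width: 0.0173
```

```bash
python3 -m inch '[{"linear":[0,0.0105,0.0125],"twist":[0,0,0],"fingers":0},{"linear":[0,0.0095,0.0131],"twist":[0,0,0],"fingers":0},{"linear":[0,0.008,0.0143],"twist":[0,0,0],"fingers":0},{"linear":[0,0.0061,0.0152],"twist":[0,0,0],"fingers":0},{"linear":[0,0.0041,0.0159],"twist":[0,0,0],"fingers":0},{"linear":[0,0.001,0.014],"twist":[0,0,0],"fingers":0},{"linear":[0,0,0],"twist":[0,0,0],"fingers":0}]' 20

```

```text
clock: 3.63
ee_pos: [0.5348, 0.3067, 0.1549]
tcp_rot: [0.695, 0.008, 0.719, -0.003]
contact_force: [1.1, -3.1, -3.4]
width: 0.0172
```

```bash
python3 -m inch '[{"linear":[0,-0.003,0.010],"twist":[0,0,0],"fingers":0},{"linear":[0,0,0],"twist":[0,0,0],"fingers":0},{"linear":[0,0,0],"twist":[0,0,0],"fingers":0}]' 20

```

```text
clock: 3.88
ee_pos: [0.5437, 0.3071, 0.1549]
tcp_rot: [0.694, 0.012, 0.72, -0.001]
contact_force: [-1.6, 1.8, -0.0]
width: 0.0173
```

```bash
python3 -m inch '[{"linear":[0,0,0],"twist":[0,0,0],"fingers":100},{"linear":[0,0,0],"twist":[0,0,0],"fingers":100},{"linear":[0,0,0],"twist":[0,0,0],"fingers":100},{"linear":[0,0,0],"twist":[0,0,0],"fingers":100},{"linear":[0,0,0],"twist":[0,0,0],"fingers":100},{"linear":[0,0,0],"twist":[0,0,0],"fingers":100},{"linear":[-0.035,0,0],"twist":[0,0,0],"fingers":100},{"linear":[-0.035,0,0],"twist":[0,0,0],"fingers":100},{"linear":[-0.035,0,0],"twist":[0,0,0],"fingers":100}]' 20
python3 - <<'E'
from h import *
s=arm.state();print(s["ee_pos"],s["tcp_rot"],s["joint_positions"])
c=arm.capture("side");save(c,"d3.png");np.savez("side3.npz",**c)
c=arm.capture("scene");save(c,"s3.png");np.savez("scene3.npz",**c)
cv2.imwrite("pics/s3z.png",cv2.resize(c["image"][180:380,290:520,::-1],None,fx=3,fy=3,interpolation=cv2.INTER_CUBIC))
E
```

```text
clock: 4.63
ee_pos: [0.5411, 0.3005, 0.2543]
tcp_rot: [0.687, 0.008, 0.727, -0.005]
contact_force: [1.1, -0.3, -1.0]
width: 0.0693
[0.54113457 0.30046669 0.25426886] [ 0.68686745  0.00761109  0.72672536 -0.00504207] [0.31580178 0.50768802 1.37500101 0.02216431 1.31124152 0.32745399]
```

View pics/s3z.png

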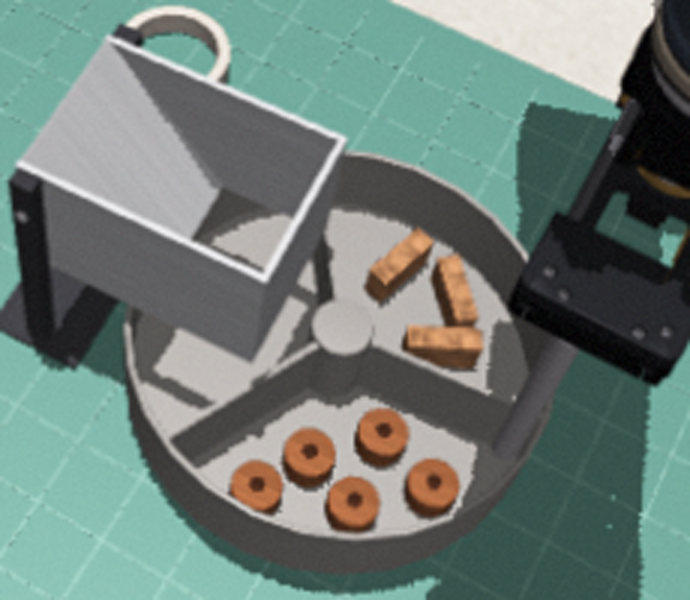

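View pics/d3.png

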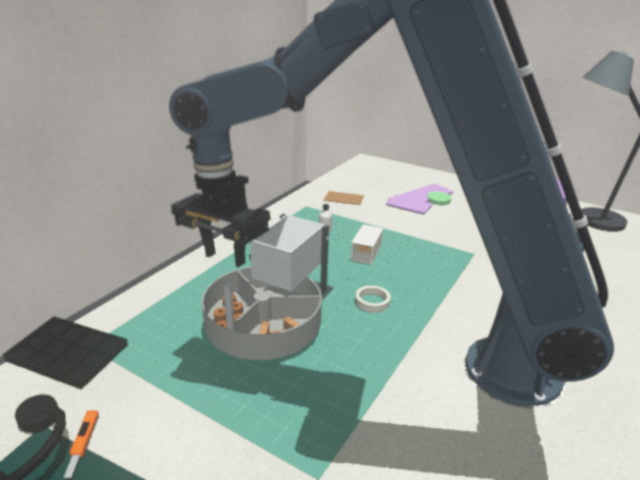

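```bash
python3 - <<'E'
from h import *
d=dict(np.load("side3.npz"));im=d["image"][:,:,::-1]
cv2.imwrite("pics/d3z.png",cv2.resize(im[210:370,190:350],None,fx=4,fy=4,interpolation=cv2.INTER_CUBIC))
c=dict(np.load("scene3.npz"))
print(pt(c,290+510/3,180+450/3,.085))
for u,v,z in((330,245,.085),(178,440,.085),(510,425,.085)):print(pt(c,290+u/3,180+v/3,z))
E
```

```text
[0.5744337  0.30116216 0.085     ]
[0.50259115 0.13933688 0.085     ]
[0.67482984 0.12345481 0.085     ]
[0.55914612 0.29442963 0.085     ]
```

View pics/d3z.png

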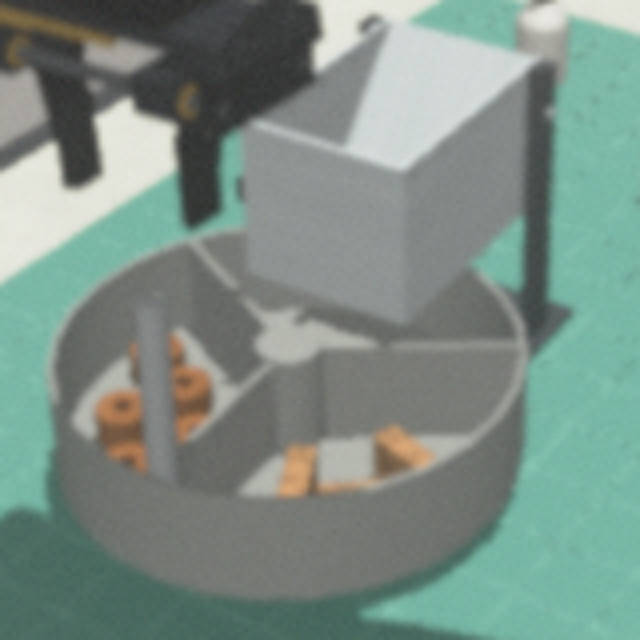

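```bash
python3 - <<'E'
from h import *
d=dict(np.load("side3.npz"))
f=lambda u,v,z:pt(d,190+u/4,210+v/4,z)
print("peg",f(149,300,.19),"hub",f(290,338,.085))
for u,v in((195,241),(523,344),(270,372)):
    p=f(u,v,.085);q=p[:2]-[.5525,.1745];print(p,np.hypot(*q),np.degrees(np.arctan2(q[1],q[0])))
E
```

```text
peg [0.54398919 0.29564707 0.19      ] hub [0.55700537 0.16484611 0.085     ]
[0.67192692 0.11281149 0.085     ] 0.13441823602683087 -27.31805913507584
[0.43922753 0.09413502 0.085     ] 0.13888550359228471 -144.64491815572785
[0.54606443 0.19828263 0.085     ] 0.024637981347853718 105.14157773333541
```

```bash
python3 -m inch '[{"linear":[-0.025,-0.01,0],"twist":[0,-3.2,0],"fingers":100},{"linear":[0,-0.04,-0.003],"twist":[0,0,0],"fingers":100},{"linear":[0,-0.04,-0.003],"twist":[0,0,0],"fingers":100},{"linear":[0,-0.04,-0.003],"twist":[0,0,0],"fingers":100},{"linear":[0,-0.04,-0.003],"twist":[0,0,0],"fingers":100},{"linear":[0,-0.04,-0.003],"twist":[0,0,0],"fingers":100},{"linear":[0,-0.04,-0.003],"twist":[0,0,0],"fingers":100},{"linear":[0,-0.04,-0.003],"twist":[0,0,0],"fingers":100},{"linear":[0,-0.04,-0.003],"twist":[0,0,0],"fingers":100},{"linear":[0,-0.04,-0.003],"twist":[0,0,0],"fingers":100},{"linear":[0,-0.04,-0.003],"twist":[0,0,0],"fingers":100},{"linear":[0,-0.04,-0.003],"twist":[0,0,0],"fingers":100}]'

```

```text
clock: 5.73
ee_pos: [0.5072, -0.1555, 0.2796]
tcp_rot: [0.716, 0.005, 0.698, 0.004]
contact_force: [0.4, 0.4, 0.4]
width: 0.0869
```

```bash
python3 -m inch '[{"linear":[0,-0.04,0],"twist":[-5.6,0,0],"fingers":100},{"linear":[0.02,-0.04,0],"twist":[-5.6,0,0],"fingers":100},{"linear":[0.035,-0.04,0],"twist":[0,0,0],"fingers":100},{"linear":[0.035,0,0],"twist":[0,0,0],"fingers":100},{"linear":[0,0,0],"twist":[0,0,0],"fingers":100}]'
cat >> h.py <<'E'
from scipy.spatial.transform import Rotation as Ro
def pose():
    s=arm.state();q=s["tcp_rot"];return np.array(s["ee_pos"]),Ro.from_quat([q[1],q[2],q[3],q[0]]).as_matrix(),s
def to(target,Rt):
    p,R,s=pose()
    print("pos",p.round(4),"F",s["contact_force"].round(1),"w",round(s["width"],4),"t",round(s["clock"],2),"q",s["joint_positions"].round(2))
    print("R cols",R.round(3).tolist())
    print("linear in tool",(R.T@(np.array(target)-p)).round(4),"twist deg",np.degrees(Ro.from_matrix(R.T@Rt).as_rotvec()).round(1))
def lookR(heading,tilt):
    """beaker-aligned tool: tool y horizontal heading when tilt=0 (mouth dir), tilt>0 = mouth down deg"""
    h=np.radians(heading);f=np.radians(tilt)
    m=np.array([np.cos(h),np.sin(h),0]);u=np.array([0,0,1.])
    y=m*np.cos(f)-u*np.sin(f); x=-(u*np.cos(f)+m*np.sin(f)); z=np.cross(x,y)
    return np.stack([x,y,z],1)
E
python3 - <<'E'
from h import *
to([.504,-.287,.015],lookR(101.2,0))
c=arm.capture("wrist");save(c,"w4.png");np.savez("wrist4.npz",**c)
E
```

```text
clock: 6.15
ee_pos: [0.518, -0.2764, 0.197]
tcp_rot: [0.716, -0.069, 0.692, 0.068]
contact_force: [-0.8, 1.9, -0.3]
width: 0.087
pos [ 0.518  -0.2764  0.197 ] F [-0.8  1.9 -0.3] w 0.087 t 6.15 q [-0.69  0.5   1.58  0.03  1.04 -0.9 ]
R cols [[0.034, -0.193, 0.981], [0.002, 0.981, 0.193], [-0.999, -0.005, 0.034]]
linear in tool [ 0.1814 -0.0069 -0.0219] twist deg [-0.1  1.9  0.3]
```

View pics/w4.png

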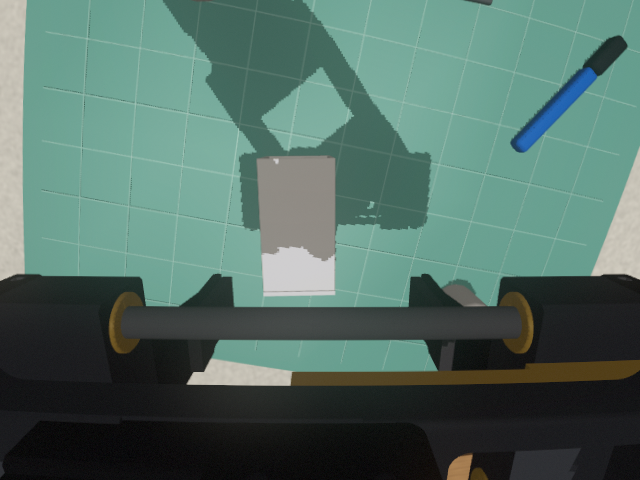

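```bash
python3 -m inch '[{"linear":[0.03,-0.003,-0.019],"twist":[0,1.9,0.3],"fingers":100},{"linear":[0.025,0,0],"twist":[0,0,0],"fingers":100},{"linear":[0.025,0,0],"twist":[0,0,0],"fingers":100},{"linear":[0,0,0],"twist":[0,0,0],"fingers":100}]'
python3 - <<'E'
from h import *
to([.504,-.287,.015],lookR(101.2,0))
c=arm.capture("wrist");save(c,"w5.png")
p,R,s=pose();T=c["tool_from_camera"];K=c["intrinsics"]
m=c["range_z"]
for v in (170,190,210,230,250):
    row=c["image"][v].astype(int);sat=row.max(1)-row.min(1)
    g=np.where((sat<25)&(row.max(1)>60))[0];g=g[(g>200)&(g<420)]
    if len(g)<10: continue
    out=[]
    for u in(g.min(),g.max()):
        x,y=(u-K[0,2])/K[0,0],(v-K[1,2])/K[1,1];ru=r=np.hypot(x,y)
        for _ in range(20): ru=r/(1+c["k1"]*ru*ru)
        d=np.array([x,y,0])*ru/r;d[2]=1
        dw=R@T[:3,:3]@d;o=R@T[:3,3]+p
        out.append((o+dw*((.064-o[2])/dw[2])))
    mid=(out[0]+out[1])/2;print(v,g.min(),g.max(),mid.round(4),np.linalg.norm(out[0]-out[1]).round(4),"tool:",(R.T@(mid-p)).round(4))
E
```

```text
clock: 6.53
ee_pos: [0.5076, -0.2862, 0.1254]
tcp_rot: [0.708, -0.074, 0.699, 0.065]
contact_force: [-0.9, 0.1, 0.1]
width: 0.0869
pos [ 0.5076 -0.2862  0.1254] F [-0.9  0.1  0.1] w 0.0869 t 6.53 q [-0.7   0.59  1.64 -0.    0.89 -0.9 ]
R cols [[0.014, -0.196, 0.981], [-0.012, 0.981, 0.196], [-1.0, -0.015, 0.011]]
linear in tool [ 0.1104  0.0015 -0.0049] twist deg [0.1 0.7 0.8]
170 262 366 [ 0.4944 -0.2342  0.064 ] 0.0648 tool: [ 0.0628  0.056  -0.005 ]
190 263 365 [ 0.4968 -0.2464  0.064 ] 0.0645 tool: [ 0.0631  0.0436 -0.0051]
210 264 365 [ 0.4996 -0.259   0.064 ] 0.0648 tool: [ 0.0633  0.0307 -0.0048]
230 265 364 [ 0.5022 -0.272   0.064 ] 0.0646 tool: [ 0.0636  0.0175 -0.0049]
250 266 363 [ 0.5048 -0.2854  0.064 ] 0.0643 tool: [ 0.0638  0.0038 -0.0049]
```

View pics/w5.png

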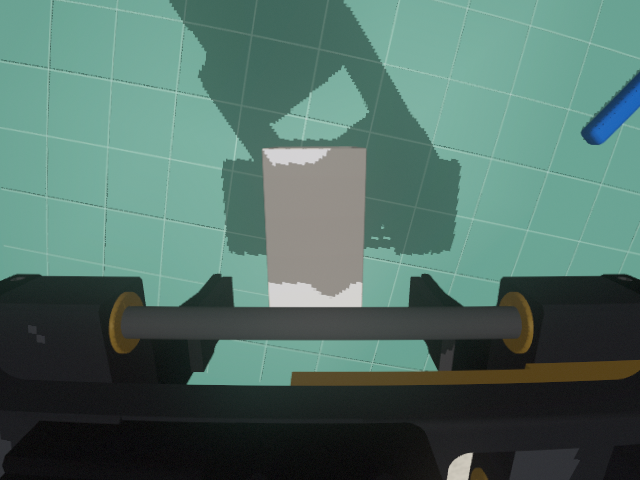

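```bash
python3 -m inch '[{"linear":[0.035,0.001,-0.005],"twist":[0,0.7,0.8],"fingers":100},{"linear":[0.035,0,0],"twist":[0,0,0],"fingers":100},{"linear":[0.03,0,0],"twist":[0,0,0],"fingers":100},{"linear":[0.008,0,0],"twist":[0,0,0],"fingers":100},{"linear":[0,0,0],"twist":[0,0,0],"fingers":100}]'
python3 - <<'E'
from h import *
to([.504,-.287,.015],lookR(101.2,0))
E
```

```text
clock: 7.0
ee_pos: [0.5174, -0.2932, 0.033]
tcp_rot: [0.711, -0.081, 0.695, 0.063]
contact_force: [-1.1, -0.7, -0.1]
width: 0.0869
pos [ 0.5174 -0.2932  0.033 ] F [-1.1 -0.7 -0.1] w 0.0869 t 7.0 q [-0.7   0.74  1.67 -0.    0.69 -0.91]
R cols [[0.025, -0.202, 0.979], [-0.022, 0.979, 0.203], [-0.999, -0.027, 0.02]]
linear in tool [ 0.0175  0.0092 -0.0123] twist deg [0.5 1.2 1.5]
```

```bash
python3 -m inch '[{"linear":[0.0,0.009,-0.012],"twist":[0.5,1.2,1.5],"fingers":100},{"linear":[0.012,0,0],"twist":[0,0,0],"fingers":100},{"linear":[0,0,0],"twist":[0,0,0],"fingers":100}]'
python3 - <<'E'
from h import *
to([.504,-.287,.015],lookR(101.2,0))
E
```

```text
clock: 7.25
ee_pos: [0.5087, -0.2889, 0.0272]
tcp_rot: [0.706, -0.073, 0.701, 0.066]
contact_force: [-1.3, -0.3, 0.2]
width: 0.087
pos [ 0.5087 -0.2889  0.0272] F [-1.3 -0.3  0.2] w 0.087 t 7.25 q [-0.71  0.75  1.68 -0.    0.7  -0.9 ]
R cols [[0.009, -0.196, 0.981], [-0.008, 0.981, 0.196], [-1.0, -0.01, 0.007]]
linear in tool [ 0.0122  0.0029 -0.0043] twist deg [0.1 0.4 0.6]
```

```bash
python3 -m inch '[{"linear":[0.006,0.003,-0.005],"twist":[0,0.4,0.6],"fingers":100},{"linear":[0.007,0,-0.001],"twist":[0,0,0],"fingers":100},{"linear":[0,0,0],"twist":[0,0,0],"fingers":100}]'
python3 - <<'E'
from h import *
to([.504,-.287,.015],lookR(101.2,0))
c=arm.capture("scene");save(c,"s6.png")
cv2.imwrite("pics/s6z.png",cv2.resize(c["image"][100:300,150:350,::-1],None,fx=3,fy=3,interpolation=cv2.INTER_CUBIC))
E
```

```text
clock: 7.5
ee_pos: [0.5054, -0.2892, 0.0173]
tcp_rot: [0.706, -0.072, 0.701, 0.068]
contact_force: [0.3, -0.3, -0.7]
width: 0.0871
pos [ 0.5054 -0.2892  0.0173] F [ 0.3 -0.3 -0.7] w 0.0871 t 7.5 q [-0.71  0.77  1.69  0.    0.68 -0.91]
R cols [[0.007, -0.197, 0.98], [-0.005, 0.98, 0.197], [-1.0, -0.006, 0.006]]
linear in tool [ 0.0023  0.0024 -0.001 ] twist deg [0.2 0.3 0.4]
```

View pics/s6z.png

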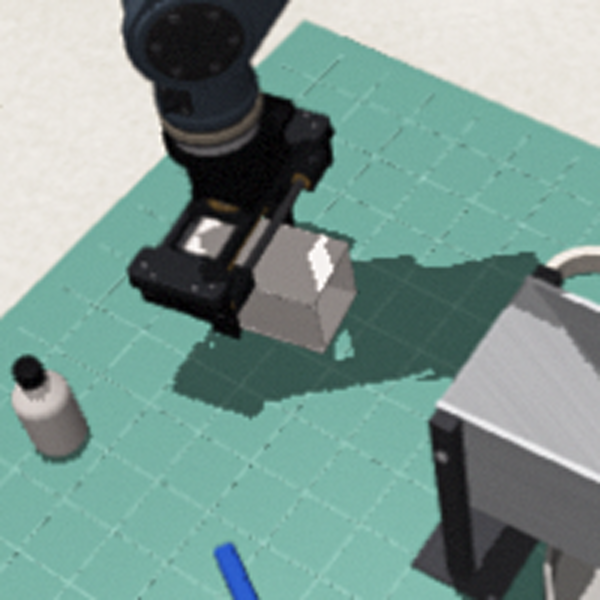

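The fingers straddle the beaker, which is still in place, so I'll close them.

```bash
python3 -m inch '[{"linear":[0,0,0],"twist":[0,0,0],"fingers":0},{"linear":[0,0,0],"twist":[0,0,0],"fingers":0},{"linear":[0,0,0],"twist":[0,0,0],"fingers":0},{"linear":[0,0,0],"twist":[0,0,0],"fingers":0},{"linear":[0,0,0],"twist":[0,0,0],"fingers":0},{"linear":[0,0,0],"twist":[0,0,0],"fingers":0}]' 25
python3 -m inch '[{"linear":[-0.03,0,0],"twist":[0,0,0],"fingers":0},{"linear":[-0.035,0,0],"twist":[0,0,0],"fingers":0},{"linear":[-0.035,0,0],"twist":[0,0,0],"fingers":0},{"linear":[-0.035,0,0],"twist":[0,0,0],"fingers":0}]' 25
python3 - <<'E'
from h import *
to([.5,-.2,.25],lookR(96,0))
E
```

```text
clock: 8.05
ee_pos: [0.5059, -0.2897, 0.0179]
tcp_rot: [0.706, -0.072, 0.701, 0.068]
contact_force: [0.4, -0.6, -0.6]
width: 0.0638
clock: 8.38
ee_pos: [0.4989, -0.2841, 0.1461]
tcp_rot: [0.7, -0.065, 0.708, 0.074]
contact_force: [0.9, -1.2, -1.4]
width: 0.0637
pos [ 0.4989 -0.2841  0.1461] F [ 0.9 -1.2 -1.4] w 0.0637 t 8.38 q [-0.71  0.56  1.62  0.    0.97 -0.91]
R cols [[-0.013, -0.196, 0.98], [0.012, 0.98, 0.196], [-1.0, 0.014, -0.01]]
linear in tool [-0.1029  0.0837  0.0165] twist deg [ 5.3 -0.6 -0.8]
```

```bash
python3 -m inch '[{"linear":[-0.035,0,0],"twist":[0,0,0],"fingers":0},{"linear":[-0.035,0,0.005],"twist":[2,0,0],"fingers":0},{"linear":[-0.035,0.01,0.01],"twist":[2,0,0],"fingers":0},{"linear":[-0.015,0.03,0.012],"twist":[2,0,0],"fingers":0},{"linear":[0,0.035,0.012],"twist":[2,0,0],"fingers":0},{"linear":[0,0.035,0.012],"twist":[0,0,0],"fingers":0},{"linear":[0,0.035,0.012],"twist":[0,0,0],"fingers":0},{"linear":[0,0.035,0.012],"twist":[0,0,0],"fingers":0},{"linear":[0,0,0],"twist":[0,0,0],"fingers":0}]' 25
python3 - <<'E'
from h import *
to([.564,-.022,.265],lookR(93.2,0))
E
```

```text
clock: 9.13
ee_pos: [0.5648, -0.0955, 0.2806]
tcp_rot: [0.707, -0.013, 0.707, 0.017]
contact_force: [0.1, 0.1, -2.1]
width: 0.064
pos [ 0.5648 -0.0955  0.2806] F [ 0.1  0.1 -2.1] w 0.064 t 9.13 q [-0.37  0.39  1.5   0.01  1.25 -0.41]
R cols [[0.001, -0.042, 0.999], [0.005, 0.999, 0.042], [-1.0, 0.005, 0.001]]
linear in tool [0.016  0.0733 0.0023] twist deg [-0.8  0.1 -0.3]
```

```bash
python3 -m inch '[{"linear":[0,0.035,0.001],"twist":[0,0,0],"fingers":0},{"linear":[0,0.035,0.001],"twist":[0,0,0],"fingers":0},{"linear":[0.0,-0.002,0],"twist":[0,0,-6],"fingers":0},{"linear":[0.0,-0.002,0],"twist":[0,0,-6],"fingers":0},{"linear":[0.0,-0.002,0],"twist":[0,0,-6],"fingers":0},{"linear":[0,0,0],"twist":[0,0,0],"fingers":0}]' 25
python3 - <<'E'
from h import *
to([.5648,-.0355,.2706],lookR(93.2,45))
E
```

```text
clock: 9.63
ee_pos: [0.5615, -0.027, 0.2781]
tcp_rot: [0.699, -0.128, 0.697, -0.097]
contact_force: [0.2, 1.0, -2.1]
width: 0.0639
pos [ 0.5615 -0.027   0.2781] F [ 0.2  1.  -2.1] w 0.0639 t 9.63 q [-0.08  0.4   1.54 -0.34  1.19  0.01]
R cols [[0.01, -0.043, 0.999], [-0.313, 0.949, 0.044], [-0.95, -0.314, -0.004]]
linear in tool [ 0.0098 -0.0058  0.003 ] twist deg [ -0.5  -0.6 -26.7]
```

```bash
python3 -m inch '[{"linear":[0.002,-0.001,0.001],"twist":[0,0,-7],"fingers":0},{"linear":[0.002,-0.001,0.001],"twist":[0,0,-7],"fingers":0},{"linear":[0.002,-0.001,0.001],"twist":[0,0,-7],"fingers":0},{"linear":[0.002,-0.001,0.001],"twist":[0,0,-6],"fingers":0},{"linear":[0,0,0],"twist":[0,0,0],"fingers":0},{"linear":[0,0,0],"twist":[0,0,0],"fingers":0}]' 25
python3 - <<'E'
from h import *
to([.5648,-.0355,.2706],lookR(93.2,45))
for n in("scene","side"):
    c=arm.capture(n);save(c,n[:2]+"7.png")
E
```

```text
clock: 10.13
ee_pos: [0.5649, -0.0359, 0.2708]
tcp_rot: [0.654, -0.287, 0.65, -0.259]
contact_force: [0.2, -0.2, -0.5]
width: 0.0641
pos [ 0.5649 -0.0359  0.2708] F [ 0.2 -0.2 -0.5] w 0.0641 t 10.13 q [ 0.12  0.53  1.57 -0.84  1.27  0.44]
R cols [[0.021, -0.035, 0.999], [-0.712, 0.701, 0.039], [-0.702, -0.713, -0.01]]
linear in tool [-0.0002  0.0004 -0.0001] twist deg [-0.3 -1.1  0.4]
```

View pics/sc7.png

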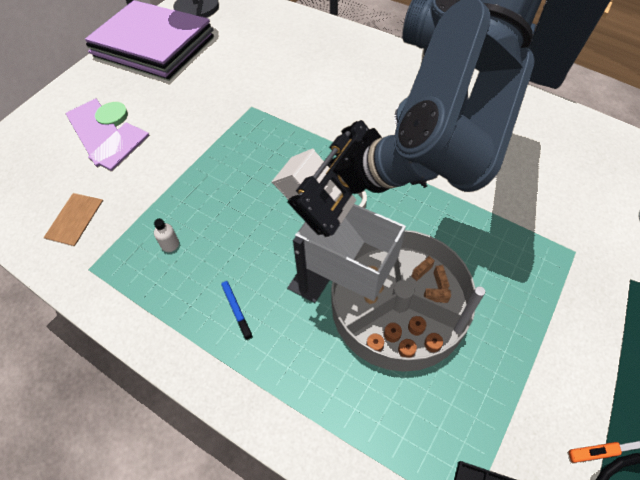

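View pics/si7.png

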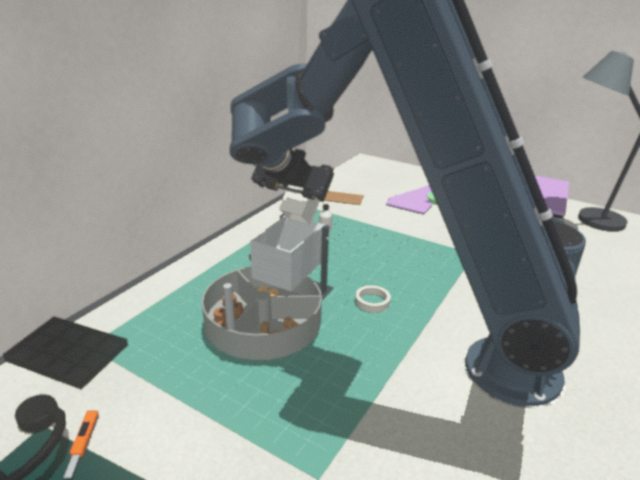

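```bash
python3 -m inch '[{"linear":[0,0,0],"twist":[0,0,-3],"fingers":0},{"linear":[0,0,0],"twist":[0,0,0],"fingers":0},{"linear":[0,0,0],"twist":[0,0,0],"fingers":0},{"linear":[0,0,0],"twist":[0,0,0],"fingers":0},{"linear":[0,0,0],"twist":[0,0,0],"fingers":0},{"linear":[0,0,0],"twist":[0,0,0],"fingers":0}]' 25
python3 - <<'E'
from h import *
c=arm.capture("scene");a=c["image"][180:380,290:490,::-1]
d=arm.capture("side");b=d["image"][180:380,190:390,::-1]
cv2.imwrite("pics/z8.png",cv2.resize(np.hstack([a,b]),None,fx=2,fy=2,interpolation=cv2.INTER_CUBIC))
E
```

```text
clock: 10.73
ee_pos: [0.5662, -0.0424, 0.2768]
tcp_rot: [0.651, -0.295, 0.642, -0.279]
contact_force: [0.1, -0.6, -1.8]
width: 0.0637
```

View pics/z8.png

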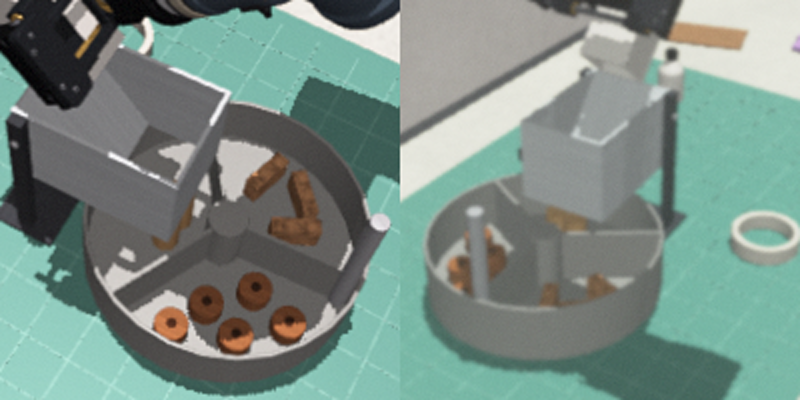

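```bash
python3 - <<'E'
from h import *
c=arm.capture("scene");a=c["image"][230:330,320:400,::-1]
d=arm.capture("side");b=d["image"][190:310,230:330,::-1]
a=cv2.resize(a,(400,500),interpolation=cv2.INTER_CUBIC);b=cv2.resize(b,(400,500),interpolation=cv2.INTER_CUBIC)
cv2.imwrite("pics/z9.png",np.hstack([a,b]))
w=arm.capture("wrist");save(w,"w9.png")
E
```

```text
(no output)
```

View pics/z9.png

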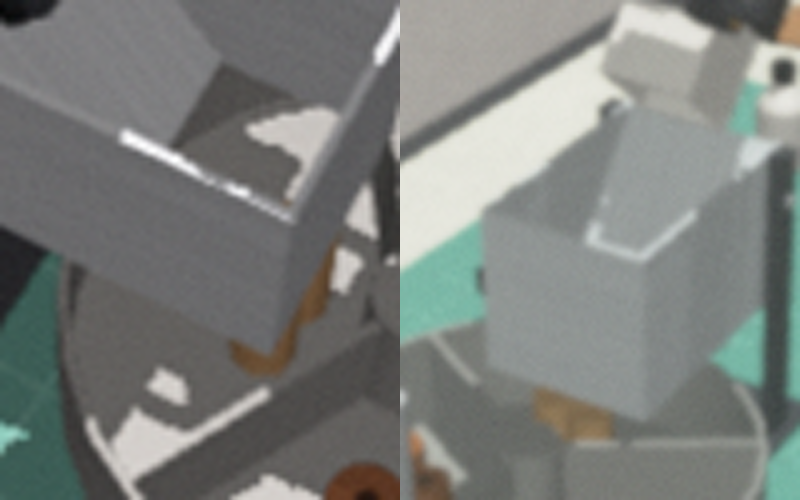

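View pics/w9.png

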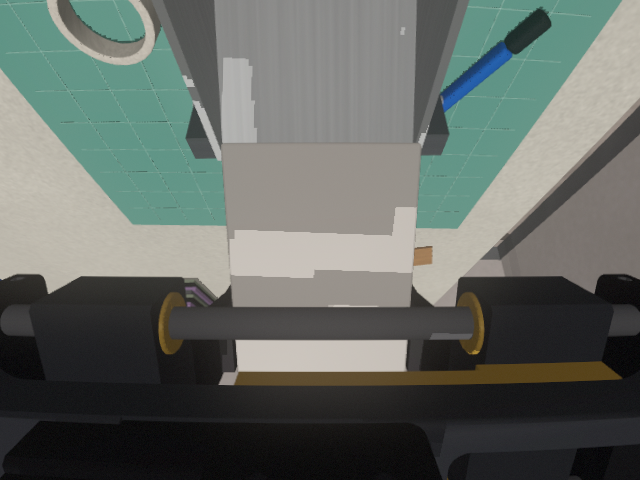

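```bash
python3 -m inch '[{"linear":[-0.005,-0.02,0],"twist":[0,0,0],"fingers":0},{"linear":[-0.005,-0.02,0],"twist":[0,0,7],"fingers":0},{"linear":[-0.003,-0.02,0],"twist":[0,0,7],"fingers":0},{"linear":[0,-0.02,0],"twist":[0,0,7],"fingers":0},{"linear":[0,-0.02,0],"twist":[0,0,7],"fingers":0},{"linear":[0,-0.02,0],"twist":[0,0,7],"fingers":0},{"linear":[0,-0.02,0],"twist":[0,0,7],"fingers":0},{"linear":[0,0,0],"twist":[0,0,7],"fingers":0},{"linear":[0,0,0],"twist":[0,0,0],"fingers":0}]' 25
python3 - <<'E'
from h import *
to([.508,-.28,.10],lookR(95,0))
d=arm.capture("side");b=d["image"][130:330,190:440,::-1]
cv2.imwrite("pics/z10.png",cv2.resize(b,None,fx=3,fy=3,interpolation=cv2.INTER_CUBIC))
c=arm.capture("scene");save(c,"s10.png")
w=arm.capture("wrist");save(w,"w10.png")
E
```

```text
clock: 11.73
ee_pos: [0.5706, -0.1476, 0.3606]
tcp_rot: [0.706, -0.003, 0.708, 0.03]
contact_force: [-0.5, 0.2, -1.0]
width: 0.0638
pos [ 0.5706 -0.1476  0.3606] F [-0.5  0.2 -1. ] w 0.0638 t 11.73 q [-0.46  0.36  1.33  0.03  1.47 -0.51]
R cols [[-0.003, -0.047, 0.999], [0.038, 0.998, 0.047], [-0.999, 0.038, -0.002]]
linear in tool [ 0.2557 -0.139  -0.0683] twist deg [-2.3 -0.1 -2.2]
```

View pics/z10.png

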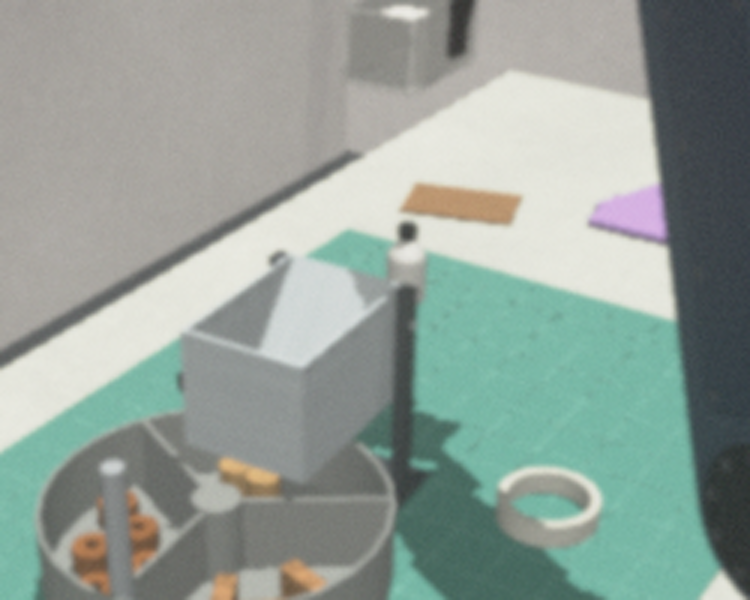

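View pics/w10.png

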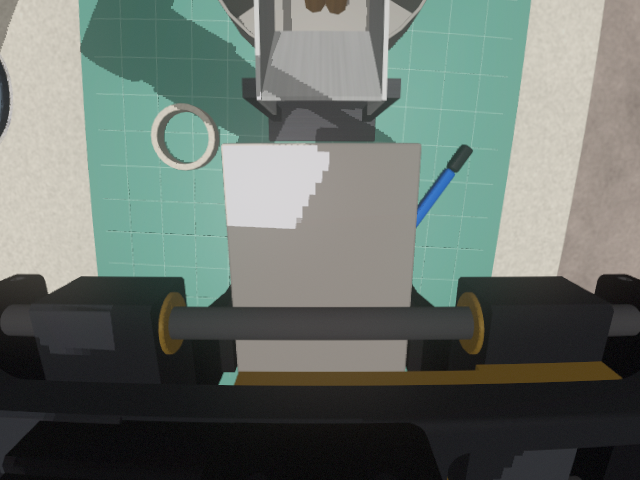

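```bash
python3 - <<'E'
from h import *
for n in("side","scene"):
    c=arm.capture(n);P=cloud(c);im=c["image"].astype(int)
    hsv=cv2.cvtColor(c["image"],cv2.COLOR_RGB2HSV)
    m=(hsv[...,1]>90)&(hsv[...,0]<22)&(np.hypot(P[...,0]-.5525,P[...,1]-.1745)<.14)&(P[...,1]<.165)&(P[...,2]>.018)&(P[...,2]<.1)
    q=P[m];print(n,len(q),q.min(0).round(3) if len(q) else "",q.max(0).round(3) if len(q) else "",q.mean(0).round(3) if len(q) else "")
E
```

```text
side 117 [0.482 0.116 0.042] [0.655 0.164 0.084] [0.557 0.127 0.079]
scene 153 [0.548 0.115 0.024] [0.673 0.165 0.097] [0.598 0.139 0.045]
```

```bash
python3 -m inch '[{"linear":[0,-0.035,-0.01],"twist":[0,0,-1],"fingers":0},{"linear":[0.01,-0.035,-0.01],"twist":[0,0,-1],"fingers":0},{"linear":[0.03,-0.035,-0.01],"twist":[0,0,0],"fingers":0},{"linear":[0.035,-0.03,-0.01],"twist":[0,0,0],"fingers":0},{"linear":[0.035,-0.025,-0.01],"twist":[0,0,0],"fingers":0},{"linear":[0.035,0,-0.005],"twist":[0,0,0],"fingers":0},{"linear":[0.035,0,0],"twist":[0,0,0],"fingers":0},{"linear":[0,0,0],"twist":[0,0,0],"fingers":0}]' 25
python3 - <<'E'
from h import *
to([.515,-.32,.05],lookR(93,0))
E
```

```text
clock: 12.65
ee_pos: [0.5307, -0.2855, 0.1776]
tcp_rot: [0.705, -0.037, 0.707, 0.03]
contact_force: [-0.8, 1.2, -2.7]
width: 0.0637
pos [ 0.5307 -0.2855  0.1776] F [-0.8  1.2 -2.7] w 0.0637 t 12.65 q [-0.67  0.55  1.54 -0.01  1.05 -0.76]
R cols [[-0.002, -0.095, 0.995], [-0.01, 0.995, 0.095], [-1.0, -0.01, -0.003]]
linear in tool [ 0.128  -0.0315 -0.0185] twist deg [ 2.5 -0.2  0.6]
```

```bash
python3 -m inch '[{"linear":[0.03,-0.015,-0.012],"twist":[1,0,0],"fingers":0},{"linear":[0.03,-0.010,-0.01],"twist":[1,0,0],"fingers":0},{"linear":[0.03,-0.005,-0.003],"twist":[0,0,0],"fingers":0},{"linear":[0.03,0,-0.003],"twist":[0,0,0],"fingers":0},{"linear":[0,0,0],"twist":[0,0,0],"fingers":0}]' 25
python3 - <<'E'
from h import *
to([.515,-.32,.0185],lookR(93,0))
E
```

```text
clock: 13.07
ee_pos: [0.513, -0.3118, 0.0608]
tcp_rot: [0.707, -0.034, 0.706, 0.022]
contact_force: [-0.8, 0.5, -2.4]
width: 0.0636
pos [ 0.513  -0.3118  0.0608] F [-0.8  0.5 -2.4] w 0.0636 t 13.07 q [-0.73  0.71  1.63 -0.02  0.79 -0.8 ]
R cols [[0.003, -0.08, 0.997], [-0.017, 0.997, 0.08], [-1.0, -0.017, 0.002]]
linear in tool [ 0.0424 -0.0076  0.0013] twist deg [1.6 0.1 1. ]
```

```bash
python3 -m inch '[{"linear":[0.014,-0.004,0],"twist":[0,0,1],"fingers":0},{"linear":[0.012,-0.002,0],"twist":[0,0,0],"fingers":0},{"linear":[0.008,0,-0.002],"twist":[0,0,0],"fingers":0},{"linear":[0,0,0],"twist":[0,0,0],"fingers":0}]' 25
python3 - <<'E'
from h import *
to([.515,-.32,.0185],lookR(93,0))
d=arm.capture("side");b=d["image"][180:330,190:440,::-1]
cv2.imwrite("pics/z11.png",cv2.resize(b,None,fx=3,fy=3,interpolation=cv2.INTER_CUBIC))
E
```

```text
clock: 13.4
ee_pos: [0.5184, -0.3151, 0.0325]
tcp_rot: [0.709, -0.034, 0.704, 0.03]
contact_force: [-0.9, -0.2, -1.4]
width: 0.064
pos [ 0.5184 -0.3151  0.0325] F [-0.9 -0.2 -1.4] w 0.064 t 13.4 q [-0.73  0.76  1.62  0.    0.75 -0.82]
R cols [[0.007, -0.091, 0.996], [-0.006, 0.996, 0.091], [-1.0, -0.006, 0.007]]
linear in tool [ 0.014  -0.0045 -0.0039] twist deg [2.2 0.4 0.3]
```

View pics/z11.png

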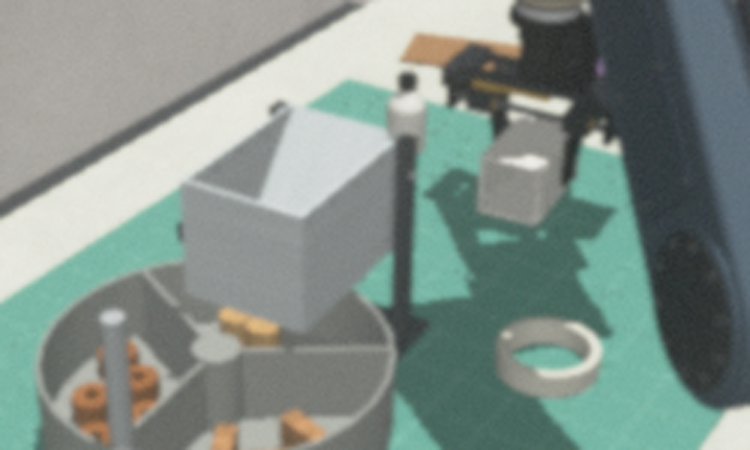

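The side view shows a plain grey beaker mouth at zoomed (510,185), so it is empty. Two plug ends are in the tray at zoomed (233,322) and (263,332). I'll lower the beaker and release it.

```bash
python3 -m inch '[{"linear":[0.008,0,-0.002],"twist":[0,0.4,0.3],"fingers":0},{"linear":[0.005,0,0],"twist":[0,0,0],"fingers":0},{"linear":[0,0,0],"twist":[0,0,0],"fingers":0}]' 25
python3 - <<'E'
from h import *
to([.515,-.32,.0185],lookR(93,0))
E
```

```text
clock: 13.7
ee_pos: [0.5196, -0.3161, 0.0233]
tcp_rot: [0.708, -0.035, 0.704, 0.03]
contact_force: [-0.3, 0.6, -0.5]
width: 0.0638
pos [ 0.5196 -0.3161  0.0233] F [-0.3  0.6 -0.5] w 0.0638 t 13.7 q [-0.73  0.78  1.62 -0.    0.74 -0.82]
R cols [[0.006, -0.093, 0.996], [-0.006, 0.996, 0.093], [-1.0, -0.007, 0.005]]
linear in tool [ 0.0048 -0.0034 -0.005 ] twist deg [2.3 0.3 0.4]
```

```bash
python3 -m inch '[{"linear":[0.006,0,0],"twist":[0,0,0],"fingers":0},{"linear":[0,0,0],"twist":[0,0,0],"fingers":0}]' 25
python3 -m inch '[{"linear":[0,0,0],"twist":[0,0,0],"fingers":100},{"linear":[0,0,0],"twist":[0,0,0],"fingers":100},{"linear":[0,0,0],"twist":[0,0,0],"fingers":100},{"linear":[0,0,0],"twist":[0,0,0],"fingers":100},{"linear":[0,0,0],"twist":[0,0,0],"fingers":100},{"linear":[0,0,0],"twist":[0,0,0],"fingers":100},{"linear":[-0.025,0,0],"twist":[0,0,0],"fingers":100},{"linear":[-0.035,0,0],"twist":[0,0,0],"fingers":100},{"linear":[-0.035,0,0],"twist":[0,0,0],"fingers":100},{"linear":[-0.035,0,0],"twist":[0,0,0],"fingers":100},{"linear":[0,0,0],"twist":[0,0,0],"fingers":100}]' 25
cat >> h.py <<'E'
def wray(c,p,R,u,v,z):
    K=c["intrinsics"];T=c["tool_from_camera"]
    x,y=(u-K[0,2])/K[0,0],(v-K[1,2])/K[1,1];ru=r=np.hypot(x,y)
    for _ in range(20): ru=r/(1+c["k1"]*ru*ru)
    d=np.array([x,y,0])*ru/r;d[2]=1
    dw=R@T[:3,:3]@d;o=R@T[:3,3]+p
    return o+dw*((z-o[2])/dw[2])
E
python3 - <<'E'
from h import *
to([.515,-.32,.14],lookR(93,0))
c=arm.capture("wrist");save(c,"w12.png")
p,R,s=pose()
np.savez("w12.npz",p=p,R=R,**c)
c=arm.capture("scene");save(c,"s12.png");np.savez("scene12.npz",**c)
cv2.imwrite("pics/s12z.png",cv2.resize(c["image"][110:310,130:330,::-1],None,fx=3,fy=3,interpolation=cv2.INTER_CUBIC))
E
```

```text
clock: 13.87
ee_pos: [0.5206, -0.3169, 0.0182]
tcp_rot: [0.709, -0.036, 0.704, 0.03]
contact_force: [-0.6, -0.0, -1.7]
width: 0.0639
clock: 14.78
ee_pos: [0.5179, -0.3153, 0.15]
tcp_rot: [0.707, -0.033, 0.706, 0.031]
contact_force: [0.3, -1.3, 0.0]
width: 0.0872
pos [ 0.5179 -0.3153  0.15  ] F [ 0.3 -1.3  0. ] w 0.0872 t 14.78 q [-0.73  0.59  1.55 -0.    1.   -0.82]
R cols [[0.002, -0.091, 0.996], [-0.003, 0.996, 0.091], [-1.0, -0.003, 0.001]]
linear in tool [ 0.01   -0.0044 -0.0033] twist deg [2.2 0.1 0.2]
```

View pics/w12.png

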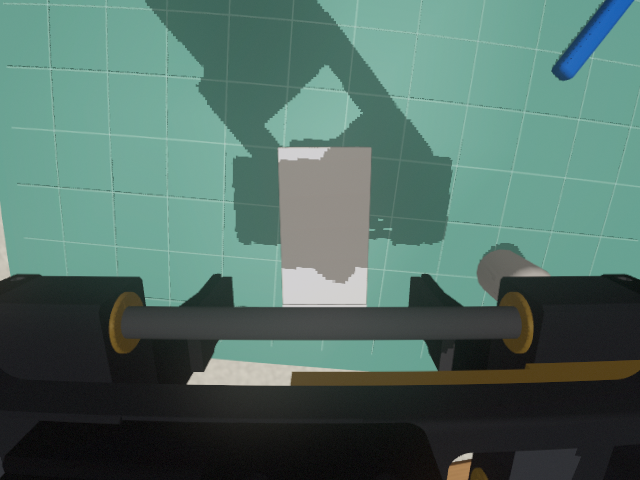

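View pics/s12z.png

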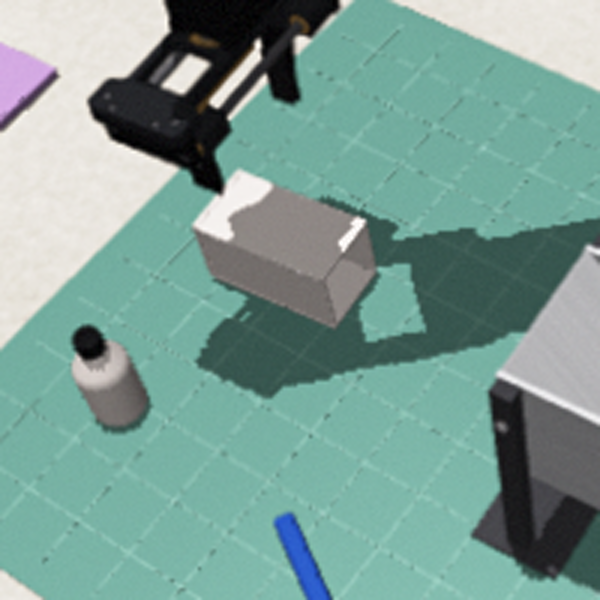

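```bash
python3 - <<'E'
from h import *
c=dict(np.load("w12.npz"));p,R=c["p"],c["R"]
a,b=wray(c,p,R,278,148,.064),wray(c,p,R,371,148,.064)
e,f=wray(c,p,R,282,300,.064),wray(c,p,R,368,300,.064)
print(a,b,np.linalg.norm(a-b)); m=(a+b)/2; ax=m-(e+f)/2; h=np.degrees(np.arctan2(ax[1],ax[0])); print("mouth",m,"heading",h)
d=ax/np.linalg.norm(ax)
g=m-.026*d; g[2]=.033
Rt=lookR(95.2,45); t=g+.019*Rt[:,0]
print("grasp",g,"tcp",t)
pre=t-.10*Rt[:,0]; print("pre",pre); to(pre,Rt)
E
```

```text
[ 0.48078997 -0.24817326  0.064     ] [ 0.54285884 -0.24241803  0.064     ] 0.06233512697078203
mouth [ 0.5118244  -0.24529565  0.064     ] heading 95.62677859612195
grasp [ 0.51437365 -0.27117037  0.033     ] tcp [ 0.5155913  -0.28455011  0.01956497]
pre [ 0.50918261 -0.21413045  0.09027565]
pos [ 0.5152 -0.3131  0.145 ] F [-0.6  0.2  0.1] w 0.0868 t 14.88 q [-0.73  0.6   1.56 -0.    0.99 -0.82]
R cols [[-0.005, -0.091, 0.996], [0.003, 0.996, 0.091], [-1.0, 0.003, -0.005]]
linear in tool [0.055  0.099  0.0033] twist deg [  0.1  -0.2 -45.2]
```

```bash
python3 -m inch '[{"linear":[0,0.033,0],"twist":[0,0,-6.5],"fingers":100},{"linear":[0,0.033,0],"twist":[0,0,-6.5],"fingers":100},{"linear":[0,0.03,0],"twist":[0,0,-6.5],"fingers":100},{"linear":[0,0,0],"twist":[0,0,-6.5],"fingers":100},{"linear":[0,0,0],"twist":[0,0,-6.5],"fingers":100},{"linear":[0,0,0],"twist":[0,0,-6.5],"fingers":100},{"linear":[0,0,0],"twist":[0,0,-6],"fingers":100},{"linear":[0,0,0],"twist":[0,0,0],"fingers":100}]' 25
python3 - <<'E'
from h import *
to([.5092,-.2141,.0903],lookR(95.2,45))
E
```

```text
clock: 15.55
ee_pos: [0.4976, -0.2347, 0.1264]
tcp_rot: [0.668, -0.251, 0.674, -0.192]
contact_force: [-0.5, 0.2, -0.8]
width: 0.0871
pos [ 0.4976 -0.2347  0.1264] F [-0.5  0.2 -0.8] w 0.0871 t 15.55 q [-0.33  0.62  1.89 -1.06  0.69  0.44]
R cols [[0.018, -0.081, 0.997], [-0.594, 0.801, 0.076], [-0.804, -0.593, -0.034]]
linear in tool [0.017  0.037  0.0144] twist deg [ 0.6 -2.  -8.6]
```

```bash
python3 -m inch '[{"linear":[0.008,0.018,0.008],"twist":[0,-2,-5],"fingers":100},{"linear":[0.008,0.018,0.006],"twist":[0,0,-4],"fingers":100},{"linear":[0,0,0],"twist":[0,0,0],"fingers":100}]' 25
python3 - <<'E'
from h import *
to([.5092,-.2141,.0903],lookR(95.2,45))
to([.5156,-.2846,.0196],lookR(95.2,45))
E
```

```text
clock: 15.8
ee_pos: [0.5053, -0.2196, 0.0931]
tcp_rot: [0.659, -0.295, 0.652, -0.231]
contact_force: [0.0, -0.2, -0.7]
width: 0.0869
pos [ 0.5053 -0.2196  0.0931] F [ 0.  -0.2 -0.7] w 0.0869 t 15.8 q [-0.25  0.73  1.91 -1.33  0.75  0.8 ]
R cols [[0.043, -0.079, 0.996], [-0.689, 0.719, 0.087], [-0.723, -0.69, -0.024]]
linear in tool [-0.0015  0.0056  0.0045] twist deg [ 0.8 -1.1 -1.3]
pos [ 0.5053 -0.2196  0.0931] F [ 0.  -0.2 -0.7] w 0.0869 t 15.8 q [-0.25  0.73  1.91 -1.33  0.75  0.8 ]
R cols [[0.043, -0.079, 0.996], [-0.689, 0.719, 0.087], [-0.723, -0.69, -0.024]]
linear in tool [0.0985 0.0032 0.0064] twist deg [ 0.8 -1.1 -1.3]
```

```bash
python3 -m inch '[{"linear":[0.02,0,0.003],"twist":[0,-1,3],"fingers":100},{"linear":[0.02,0,0.002],"twist":[0,0,1],"fingers":100},{"linear":[0,0,0],"twist":[0,0,0],"fingers":100}]' 25
python3 - <<'E'
from h import *
R=lookR(95.2,40);g=np.array([.5144,-.2712,.033])
to(g+.019*R[:,0],R)
E
```

```text
clock: 16.05
ee_pos: [0.5107, -0.2451, 0.0591]
tcp_rot: [0.67, -0.273, 0.661, -0.199]
contact_force: [0.4, 0.2, 0.3]
width: 0.0868
pos [ 0.5107 -0.2451  0.0591] F [0.4 0.2 0.3] w 0.0868 t 16.05 q [-0.33  0.77  1.9  -1.34  0.63  0.75]
R cols [[0.048, -0.095, 0.994], [-0.627, 0.772, 0.104], [-0.777, -0.629, -0.022]]
linear in tool [ 0.0558 -0.0044  0.0017] twist deg [ 1.4 -0.5 -1. ]
```

```bash
python3 -m inch '[{"linear":[0.015,-0.001,0.001],"twist":[0,0,3],"fingers":100},{"linear":[0.015,0,0],"twist":[0,0,3],"fingers":100},{"linear":[0,0,0],"twist":[0,0,0],"fingers":100}]' 25
python3 - <<'E'
from h import *
R=lookR(95.2,33);g=np.array([.5144,-.2712,.033])
to(g+.019*R[:,0],R)
E
```

```text
clock: 16.3
ee_pos: [0.5119, -0.266, 0.0364]
tcp_rot: [0.679, -0.236, 0.676, -0.161]
contact_force: [0.3, -0.4, 0.1]
width: 0.0871
pos [ 0.5119 -0.266   0.0364] F [ 0.3 -0.4  0.1] w 0.0871 t 16.3 q [-0.42  0.78  1.87 -1.21  0.54  0.55]
R cols [[0.034, -0.099, 0.994], [-0.538, 0.837, 0.102], [-0.843, -0.538, -0.025]]
linear in tool [ 0.0247 -0.0029  0.0023] twist deg [ 1.3 -0.8 -0.4]
```

```bash
python3 -m inch '[{"linear":[0.012,-0.002,0.002],"twist":[1,-0.8,0],"fingers":100},{"linear":[0.009,-0.001,0],"twist":[0,0,0],"fingers":100},{"linear":[0,0,0],"twist":[0,0,0],"fingers":100}]' 25
python3 - <<'E'
from h import *
R=lookR(95.2,33);g=np.array([.5144,-.2712,.033])
to(g+.019*R[:,0],R)
c=arm.capture("scene");save(c,"s13.png")
cv2.imwrite("pics/s13z.png",cv2.resize(c["image"][100:300,150:350,::-1],None,fx=3,fy=3,interpolation=cv2.INTER_CUBIC))
E
```

```text
clock: 16.55
ee_pos: [0.5146, -0.2819, 0.0233]
tcp_rot: [0.686, -0.23, 0.669, -0.168]
contact_force: [-0.3, -0.4, 0.3]
width: 0.087
pos [ 0.5146 -0.2819  0.0233] F [-0.3 -0.4  0.3] w 0.087 t 16.55 q [-0.45  0.81  1.86 -1.29  0.51  0.63]
R cols [[0.048, -0.077, 0.996], [-0.539, 0.838, 0.091], [-0.841, -0.541, -0.001]]
linear in tool [0.0051 0.0037 0.0008] twist deg [ 0.1 -0.  -0.3]
```

View pics/s13z.png

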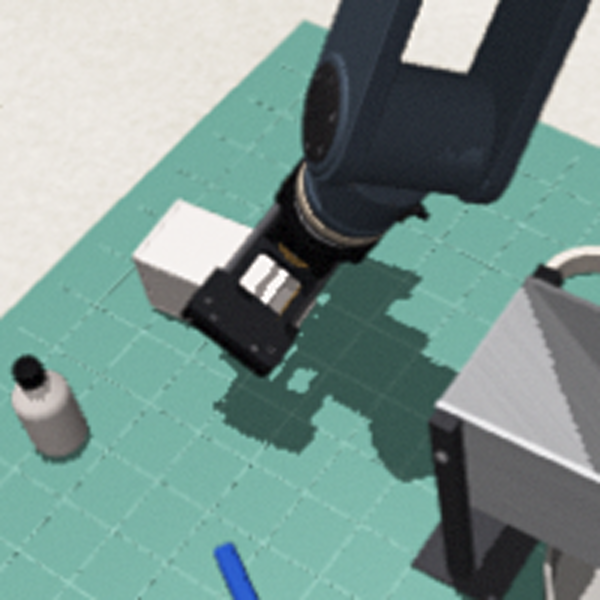

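```bash
python3 -m inch '[{"linear":[0.004,0.003,0.001],"twist":[0,0,0],"fingers":100},{"linear":[0,0,0],"twist":[0,0,0],"fingers":0},{"linear":[0,0,0],"twist":[0,0,0],"fingers":0},{"linear":[0,0,0],"twist":[0,0,0],"fingers":0},{"linear":[0,0,0],"twist":[0,0,0],"fingers":0},{"linear":[0,0,0],"twist":[0,0,0],"fingers":0},{"linear":[0,0,0],"twist":[0,0,0],"fingers":0}]' 30
python3 -m inch '[{"linear":[-0.02,0.01,0],"twist":[0,0,0],"fingers":0},{"linear":[-0.03,0.02,0],"twist":[0,0,5],"fingers":0},{"linear":[-0.03,0.02,0],"twist":[0,0,5],"fingers":0},{"linear":[-0.03,0.01,0],"twist":[0,0,5],"fingers":0},{"linear":[0,0,0],"twist":[0,0,0],"fingers":0}]' 30
python3 - <<'E'
from h import *
to([.52,-.25,.15],lookR(95.2,0))
d=arm.capture("side");b=d["image"][180:330,190:440,::-1]
cv2.imwrite("pics/z14.png",cv2.resize(b,None,fx=3,fy=3,interpolation=cv2.INTER_CUBIC))
E
```

```text
clock: 17.18
ee_pos: [0.5161, -0.2775, 0.0201]
tcp_rot: [0.687, -0.232, 0.669, -0.166]
contact_force: [0.5, -0.0, -0.4]
width: 0.0639
clock: 17.6
ee_pos: [0.5048, -0.1939, 0.069]
tcp_rot: [0.695, -0.165, 0.692, -0.101]
contact_force: [1.3, 0.4, -1.2]
width: 0.0639
pos [ 0.5048 -0.1939  0.069 ] F [ 1.3  0.4 -1.2] w 0.0639 t 17.6 q [-0.38  0.66  1.87 -0.69  0.55  0.11]
R cols [[0.022, -0.088, 0.996], [-0.369, 0.925, 0.09], [-0.929, -0.369, -0.012]]
linear in tool [-0.0542 -0.0831  0.0091] twist deg [ 0.1 -0.7 21.7]
```

View pics/z14.png

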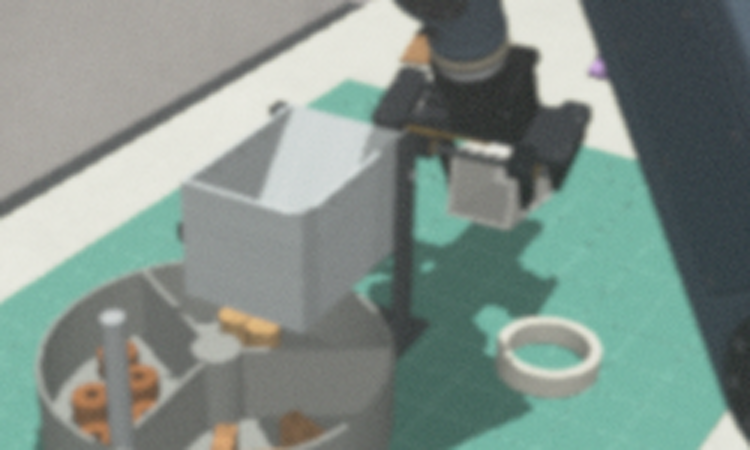

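```bash
python3 -m inch '[{"linear":[-0.03,-0.01,0.002],"twist":[0,0,6],"fingers":0},{"linear":[-0.03,-0.01,0.002],"twist":[0,0,6],"fingers":0},{"linear":[-0.03,-0.01,0.002],"twist":[0,0,6],"fingers":0},{"linear":[0,0,0],"twist":[0,0,7],"fingers":0},{"linear":[0,0,0],"twist":[0,0,7],"fingers":0},{"linear":[0,0,0],"twist":[0,0,7],"fingers":0},{"linear":[0,0,0],"twist":[0,0,0],"fingers":0}]' 30
python3 - <<'E'
from h import *
to([.515,-.2,.16],lookR(95.2,-57))
E
```

```text
clock: 18.23
ee_pos: [0.5008, -0.2019, 0.1326]
tcp_rot: [0.682, 0.049, 0.722, 0.102]
contact_force: [0.4, -0.7, -1.5]
width: 0.0635
pos [ 0.5008 -0.2019  0.1326] F [ 0.4 -0.7 -1.5] w 0.0635 t 18.23 q [-0.66  0.6   1.62  0.14  1.11 -0.82]
R cols [[-0.065, -0.068, 0.996], [0.211, 0.974, 0.081], [-0.975, 0.215, -0.049]]
linear in tool [-0.0273  0.0068  0.013 ] twist deg [-2.1 -2.  44.5]
```

```bash
python3 -m inch '[{"linear":[-0.01,0.002,0.003],"twist":[-1,-1,6.5],"fingers":0},{"linear":[-0.01,0.004,0.003],"twist":[0,-0.5,6.5],"fingers":0},{"linear":[-0.005,0.004,0.003],"twist":[0,0,6.5],"fingers":0},{"linear":[0,0.003,0.003],"twist":[0,0,6.5],"fingers":0},{"linear":[0,0,0],"twist":[0,0,6.5],"fingers":0},{"linear":[0,0,0],"twist":[0,0,6.5],"fingers":0},{"linear":[0,0,0],"twist":[0,0,0],"fingers":0}]' 30
python3 - <<'E'
from h import *
to([.515,-.2,.16],lookR(95.2,-57))
c=arm.capture("scene");a=c["image"][60:300,130:370,::-1]
d=arm.capture("side");b=d["image"][100:340,230:470,::-1]
cv2.imwrite("pics/z15.png",cv2.resize(np.hstack([a,b]),(800,400),interpolation=cv2.INTER_CUBIC))
E
```

```text
clock: 18.82
ee_pos: [0.5006, -0.1958, 0.149]
tcp_rot: [0.598, 0.292, 0.673, 0.323]
contact_force: [0.0, 0.1, -2.7]
width: 0.0636
pos [ 0.5006 -0.1958  0.149 ] F [ 0.   0.1 -2.7] w 0.0636 t 18.82 q [-0.84  0.84  1.38  0.45  1.72 -1.02]
R cols [[-0.114, 0.006, 0.993], [0.779, 0.621, 0.086], [-0.616, 0.784, -0.076]]
linear in tool [-0.0117  0.0061  0.0131] twist deg [-3.7 -2.3  5.2]
```

View pics/z15.png

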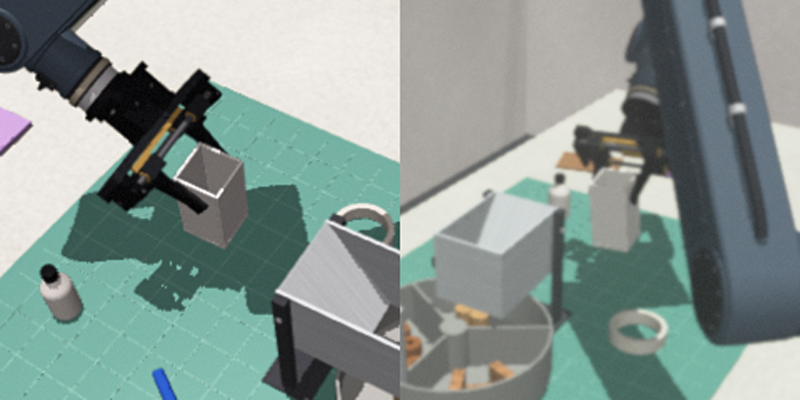

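```bash
python3 -m inch '[{"linear":[0,0,0.005],"twist":[-2.5,-1.2,4],"fingers":0},{"linear":[0.008,-0.012,0.003],"twist":[-1.2,-1.1,1.2],"fingers":0},{"linear":[0.008,-0.012,0.0],"twist":[0,0,0],"fingers":0},{"linear":[0,0,0],"twist":[0,0,0],"fingers":0}]' 30
python3 - <<'E'
from h import *
to([.506,-.2,.0877],lookR(95.2,-57.3))
E
```

```text
clock: 19.25
ee_pos: [0.5083, -0.1887, 0.1235]
tcp_rot: [0.606, 0.3, 0.641, 0.363]
contact_force: [-0.3, 0.0, -2.1]
width: 0.0644
pos [ 0.5083 -0.1887  0.1235] F [-0.3  0.  -2.1] w 0.0644 t 19.25 q [-0.85  0.91  1.38  0.51  1.72 -1.11]
R cols [[-0.086, -0.054, 0.995], [0.824, 0.557, 0.102], [-0.559, 0.829, -0.003]]
linear in tool [ 0.0109 -0.0358 -0.0033] twist deg [ 0.2 -0.6  1.3]
```

```bash
python3 -m inch '[{"linear":[0.008,-0.012,0],"twist":[0,-0.5,1.3],"fingers":0},{"linear":[0.007,-0.011,0],"twist":[0,0,0],"fingers":0},{"linear":[0,0,0],"twist":[0,0,0],"fingers":0}]' 30
python3 - <<'E'
from h import *
to([.508,-.19,.0877],lookR(95.2,-57.3))
c=arm.capture("scene");a=c["image"][100:300,180:380,::-1]
d=arm.capture("side");b=d["image"][140:340,260:460,::-1]
np.savez("sc16.npz",**c);np.savez("si16.npz",**d)
cv2.imwrite("pics/z16.png",cv2.resize(np.hstack([a,b]),(800,400),interpolation=cv2.INTER_CUBIC))
E
```

```text
clock: 19.5
ee_pos: [0.5083, -0.1863, 0.0974]
tcp_rot: [0.604, 0.305, 0.639, 0.367]
contact_force: [-0.8, 0.7, -1.5]
width: 0.0635
pos [ 0.5083 -0.1863  0.0974] F [-0.8  0.7 -1.5] w 0.0635 t 19.5 q [-0.85  0.95  1.38  0.51  1.69 -1.13]
R cols [[-0.085, -0.053, 0.995], [0.833, 0.545, 0.1], [-0.547, 0.837, -0.003]]
linear in tool [ 0.0022 -0.0101 -0.0007] twist deg [ 0.2 -0.5  0.5]
```

View pics/z16.png

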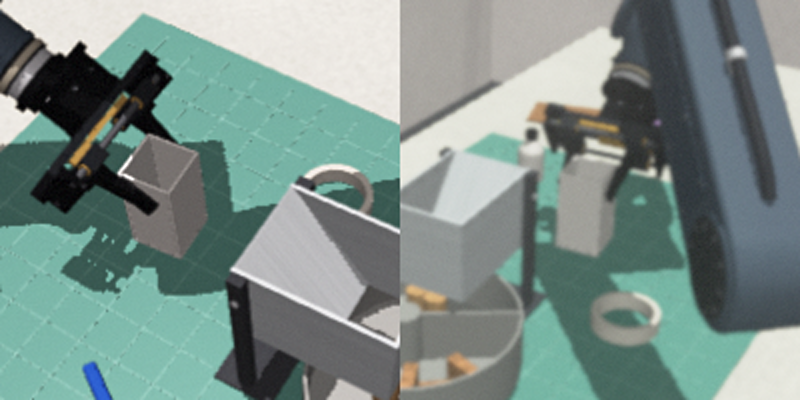

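```bash
cat > pl.py <<'E'
from h import *
def face(c,ctr,hw,hh):
    P=cloud(c);u,v=ctr
    q=P[v-hh:v+hh+1,u-hw:u+hw+1].reshape(-1,3)
    m=np.median(q,0)
    for _ in range(5):
        k=np.linalg.svd(q-m,full_matrices=False)[2][2]
        r=abs((q-m)@k);g=r<=max(np.median(r)*3,.002);m=q[g].mean(0)
        q=q[g]
    return m.round(4),k.round(3),len(q),"tilt deg",np.degrees(np.arcsin(k[2])).round(1)
E
python3 - <<'E'
from pl import *
c=dict(np.load("sc16.npz"));d=dict(np.load("si16.npz"))
print(face(d,(350,247),7,10));print(face(c,(259,213),6,7));print(face(c,(277,202),4,7))
E
```

```text
(array([ 0.4988, -0.1617,  0.078 ]), array([-0.875, -0.481,  0.055]), 315, 'tilt deg', np.float64(3.2))
(array([ 0.5407, -0.1848,  0.0607]), array([-0.993, -0.114,  0.009]), 181, 'tilt deg', np.float64(0.5))
(array([ 0.5043, -0.1602,  0.0772]), array([-0.574,  0.814, -0.09 ]), 135, 'tilt deg', np.float64(-5.2))
```

```bash
python3 - <<'E'
from pl import *
c=dict(np.load("sc16.npz"));d=dict(np.load("si16.npz"))
for n,c in(("sc",c),("si",d)):
    P=cloud(c);m=(P[...,0]>.475)&(P[...,0]<.533)&(P[...,1]>-.18)&(P[...,1]<-.14)&(P[...,2]>.025)&(P[...,2]<.105)
    q=P[m]
    A=np.c_[q[:,0],q[:,2],np.ones(len(q))]
    w=np.ones(len(q),bool)
    for _ in range(6):
        s=np.linalg.lstsq(A[w],q[w,1],rcond=None)[0];r=abs(A@s-q[:,1]);w=r<max(.0015,2*np.median(r))
    print(n,w.sum(),"dy/dx",s[0].round(3),"dy/dz",s[1].round(3),q[w].mean(0).round(4),"zmin",q[w][:,2].min().round(3))
E
```

```text
sc 323 dy/dx 0.107 dy/dz -0.0 [ 0.5047 -0.1659  0.0664] zmin 0.025
si 391 dy/dx 0.107 dy/dz 0.004 [ 0.504  -0.1685  0.0653] zmin 0.025
```

```bash
python3 -m inch '[{"linear":[0.003,-0.005,0],"twist":[0,0,0],"fingers":0},{"linear":[0,0,0],"twist":[0,0,0],"fingers":0},{"linear":[0.0015,-0.002,0],"twist":[0,0,0],"fingers":0},{"linear":[0,0,0],"twist":[0,0,0],"fingers":0},{"linear":[0,0,0],"twist":[0,0,0],"fingers":0}]' 30
```

```text
clock: 20.02
ee_pos: [0.51, -0.1872, 0.093]
tcp_rot: [0.606, 0.302, 0.639, 0.366]
contact_force: [0.2, -1.1, -1.0]
width: 0.0641
```

```bash
python3 -m inch '[{"linear":[0.002,-0.003,0],"twist":[0,0,0],"fingers":0},{"linear":[0,0,0],"twist":[0,0,0],"fingers":0},{"linear":[0,0,0],"twist":[0,0,0],"fingers":0}]' 30
python3 -m inch '[{"linear":[0.002,-0.003,0],"twist":[0,0,0],"fingers":0},{"linear":[0,0,0],"twist":[0,0,0],"fingers":0},{"linear":[0,0,0],"twist":[0,0,0],"fingers":0}]' 30
python3 - <<'E'
from h import *
to([.508,-.19,.0877],lookR(95.2,-57.3))
E
```

```text
clock: 20.27
ee_pos: [0.5101, -0.1876, 0.0894]
tcp_rot: [0.606, 0.302, 0.638, 0.366]
contact_force: [-0.5, -0.6, -1.7]
width: 0.064
clock: 20.52
ee_pos: [0.5109, -0.1885, 0.0876]
tcp_rot: [0.607, 0.303, 0.637, 0.366]
contact_force: [0.6, -0.3, -1.8]
width: 0.064
pos [ 0.5109 -0.1885  0.0876] F [ 0.6 -0.3 -1.8] w 0.064 t 20.52 q [-0.85  0.96  1.37  0.51  1.68 -1.14]
R cols [[-0.081, -0.059, 0.995], [0.83, 0.548, 0.1], [-0.552, 0.834, 0.005]]
linear in tool [-0.001  -0.0006 -0.003 ] twist deg [ 0.5 -0.3  0.8]
```

```bash
python3 -m inch '[{"linear":[0.001,-0.002,0],"twist":[0,0,0],"fingers":0},{"linear":[0,0,0],"twist":[0,0,0],"fingers":0},{"linear":[0,0,0],"twist":[0,0,0],"fingers":0}]' 30
python3 - <<'E'
from pl import *
for n in("scene","side"):
    c=arm.capture(n)
    P=cloud(c);m=(P[...,0]>.475)&(P[...,0]<.533)&(P[...,1]>-.18)&(P[...,1]<-.14)&(P[...,2]>.025)&(P[...,2]<.105)
    q=P[m]
    A=np.c_[q[:,0],q[:,2],np.ones(len(q))]
    w=np.ones(len(q),bool)
    for _ in range(6):
        s=np.linalg.lstsq(A[w],q[w,1],rcond=None)[0];r=abs(A@s-q[:,1]);w=r<max(.0015,2*np.median(r))
    print(n,w.sum(),"dy/dx",s[0].round(3),"dy/dz",s[1].round(3),q[w].mean(0).round(4))
    m=(P[...,0]>.47)&(P[...,0]<.55)&(P[...,1]>-.175)&(P[...,1]<-.16)&(P[...,2]>.10)&(P[...,2]<.14)
    print("top z",np.percentile(P[m][:,2],[50,90,97]).round(4) if m.any() else None)
E
```

```text
clock: 20.77
ee_pos: [0.511, -0.1892, 0.0875]
tcp_rot: [0.606, 0.303, 0.637, 0.367]
contact_force: [0.1, -0.1, 0.2]
width: 0.0639
scene 312 dy/dx 0.104 dy/dz 0.002 [ 0.5064 -0.169   0.0655]
top z [0.1138 0.1214 0.122 ]
side 374 dy/dx 0.104 dy/dz 0.01 [ 0.5037 -0.172   0.0654]
top z [0.1114 0.1203 0.1218]
```

```bash
python3 -m inch '[{"linear":[0,0,0],"twist":[0,0,0],"fingers":100},{"linear":[0,0,0],"twist":[0,0,0],"fingers":100},{"linear":[0,0,0],"twist":[0,0,0],"fingers":100},{"linear":[0,0,0],"twist":[0,0,0],"fingers":100},{"linear":[0,0,0],"twist":[0,0,0],"fingers":100},{"linear":[0,0,0],"twist":[0,0,0],"fingers":100},{"linear":[0,0,0],"twist":[0,0,0],"fingers":100}]' 30
python3 - <<'E'
from h import *
to([.508,-.19,.0877],lookR(95.2,-57.3))
c=arm.capture("scene");a=c["image"][100:300,180:380,::-1]
d=arm.capture("side");b=d["image"][140:340,260:460,::-1]
cv2.imwrite("pics/z17.png",cv2.resize(np.hstack([a,b]),(800,400),interpolation=cv2.INTER_CUBIC))
E
```

```text
clock: 21.45
ee_pos: [0.5105, -0.1876, 0.0871]
tcp_rot: [0.605, 0.304, 0.637, 0.368]
contact_force: [-0.5, -1.2, -0.3]
width: 0.0867
pos [ 0.5105 -0.1876  0.0871] F [-0.5 -1.2 -0.3] w 0.0867 t 21.45 q [-0.85  0.97  1.37  0.51  1.68 -1.14]
R cols [[-0.082, -0.058, 0.995], [0.833, 0.543, 0.101], [-0.546, 0.838, 0.004]]
linear in tool [-0.0021 -0.0006 -0.0027] twist deg [ 0.5 -0.4  0.4]
```

View pics/z17.png

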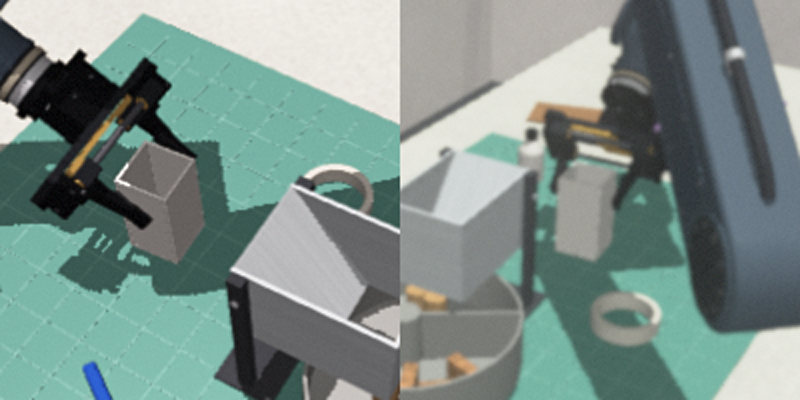

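```bash
python3 -m inch '[{"linear":[-0.012,0,0],"twist":[0,0,0],"fingers":100},{"linear":[-0.018,0,0],"twist":[0,0,0],"fingers":100},{"linear":[-0.018,0,0],"twist":[0,0,0],"fingers":100},{"linear":[0,0,0],"twist":[0,0,0],"fingers":100}]' 30
python3 - <<'E'
from h import *
R=lookR(95.2,-57.3)
to(np.array([.5105,-.1876,.0871])-.12*R[:,0],R)
E
```

```text
clock: 21.88
ee_pos: [0.5144, -0.2296, 0.1151]
tcp_rot: [0.604, 0.305, 0.637, 0.369]
contact_force: [0.3, -0.2, 0.5]
width: 0.0869
pos [ 0.5144 -0.2296  0.1151] F [ 0.3 -0.2  0.5] w 0.0869 t 21.88 q [-0.88  0.96  1.28  0.49  1.78 -1.11]
R cols [[-0.084, -0.058, 0.995], [0.834, 0.542, 0.102], [-0.545, 0.838, 0.003]]
linear in tool [-0.0694 -0.0012 -0.0006] twist deg [ 0.5 -0.5  0.3]
```

```bash
python3 -m inch '[{"linear":[-0.025,0,0],"twist":[0,0,0],"fingers":100},{"linear":[-0.03,0,0],"twist":[0,0,0],"fingers":100},{"linear":[-0.03,0.01,0],"twist":[0,0,0],"fingers":100},{"linear":[-0.015,0.03,0],"twist":[0,0,0],"fingers":100},{"linear":[-0.015,0.03,0],"twist":[0,0,0],"fingers":100},{"linear":[-0.01,0.03,0],"twist":[0,0,-7],"fingers":100},{"linear":[0,0.03,0],"twist":[0,0,-7],"fingers":100},{"linear":[0,0.02,0],"twist":[0,0,-7],"fingers":100},{"linear":[0,0.0,0],"twist":[0,0,-7],"fingers":100},{"linear":[0,0,0],"twist":[0,0,-7],"fingers":100},{"linear":[0,0,0],"twist":[0,0,-7],"fingers":100},{"linear":[0,0,0],"twist":[0,0,-7],"fingers":100}]' 30
python3 - <<'E'
from h import *
to([.56,-.2,.33],lookR(90,0))
c=arm.capture("scene");save(c,"s18.png");d=arm.capture("side");save(d,"d18.png");w=arm.capture("wrist");save(w,"w18.png")
E
```

```text
clock: 22.88
ee_pos: [0.5144, -0.2547, 0.3068]
tcp_rot: [0.703, 0.016, 0.707, 0.079]
contact_force: [-0.1, 0.5, -0.3]
width: 0.0871
pos [ 0.5144 -0.2547  0.3068] F [-0.1  0.5 -0.3] w 0.0871 t 22.88 q [-0.71  0.41  1.41  0.1   1.43 -0.81]
R cols [[-0.011, -0.089, 0.996], [0.134, 0.987, 0.09], [-0.991, 0.135, 0.001]]
linear in tool [-0.0162  0.0531  0.0503] twist deg [ 5.2 -0.3 -7.7]
```

View pics/s18.png

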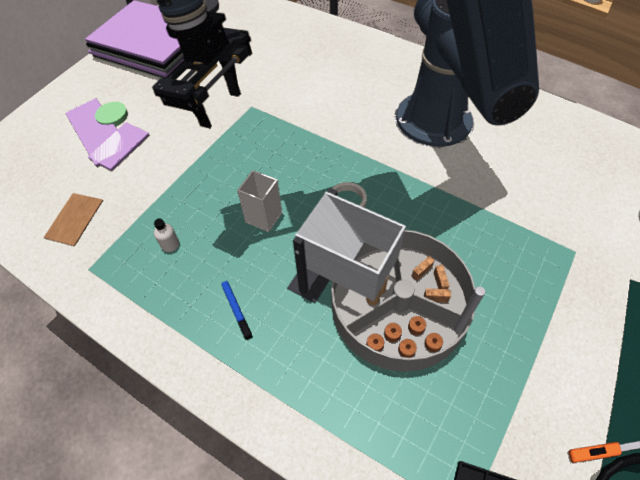

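View pics/w18.png

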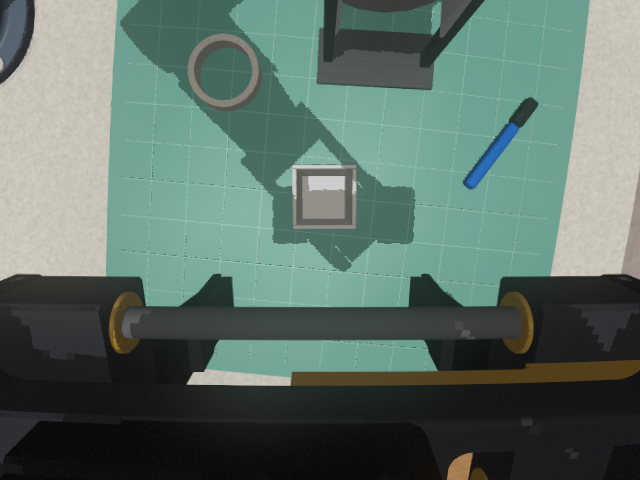

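The beaker stands empty and upright at wrist-view (324,197). Next I'll look down the chute to check where the plugs ended up.

```bash
python3 -m inch '[{"linear":[-0.02,0.03,0.012],"twist":[2,0,-4],"fingers":100},{"linear":[-0.01,0.035,0.01],"twist":[2,0,-3],"fingers":100},{"linear":[0,0.035,0.01],"twist":[0,0,0],"fingers":100},{"linear":[0,0.035,0.01],"twist":[0,0,0],"fingers":100},{"linear":[0,0.035,0.005],"twist":[0,0,0],"fingers":100},{"linear":[0,0.035,0],"twist":[0,0,0],"fingers":100},{"linear":[0,0.03,0],"twist":[0,0,0],"fingers":100},{"linear":[0,0,0],"twist":[0,0,0],"fingers":100}]' 30
python3 - <<'E'
from h import *
p,R,s=pose()
w=arm.capture("wrist");save(w,"w19.png");np.savez("w19.npz",p=p,R=R,**w)
print(p,R.round(3).tolist(),s["contact_force"])
E
```

```text
clock: 23.7
ee_pos: [0.5589, -0.0225, 0.3384]
tcp_rot: [0.698, 0.014, 0.716, 0.012]
contact_force: [-0.7, -0.6, -1.0]
width: 0.0872
[ 0.5588801  -0.02252239  0.33837746] [[-0.026, 0.003, 1.0], [0.037, 0.999, -0.002], [-0.999, 0.037, -0.026]] [-0.74102821 -0.58276696 -1.01146241]
```

View pics/w19.png

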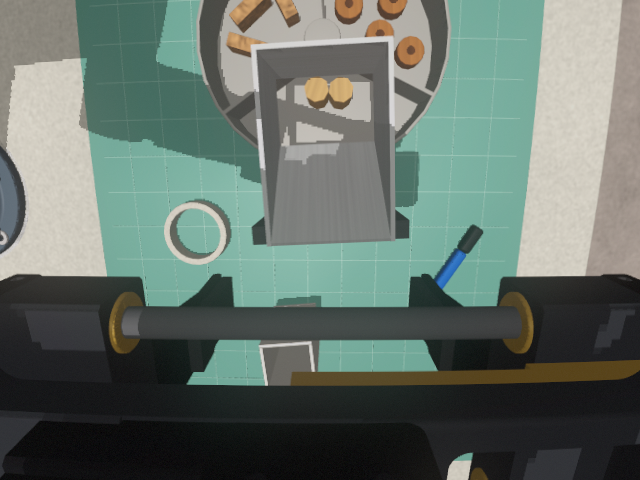

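```bash
python3 - <<'E'
from h import *
c=dict(np.load("w19.npz"));comp=np.array([.5525+.08*np.sin(.07),.1745-.08*np.cos(.07)])
for u in(317,341):
    q=wray(c,c["p"],c["R"],u,91,.081);print(q.round(4),"depth",c["range_z"][91,u],"dist comp",np.hypot(*(q[:2]-comp)).round(4),"r axis",np.hypot(*(q[:2]-[.5525,.1745])).round(4))
from scipy.optimize import least_squares
for n in("scene","side"):
    c=arm.capture(n);P=cloud(c);m=(abs(P[...,0]-.51)<.09)&(P[...,1]>-.26)&(P[...,1]<-.13)&(P[...,2]>.112)&(P[...,2]<.135)
    print(n,P[m].mean(0).round(4),np.percentile(P[m][:,2],95).round(4))
    save(c,n+"20.png")
s=arm.state();print(s["contact_force"],s["dq"].round(4),s["clock"])
E
```

```text
[0.5474 0.1174 0.081 ] depth 0.3960872 dist comp 0.0251 r axis 0.0573
[0.5743 0.1173 0.081 ] depth 0.39439246 dist comp 0.0278 r axis 0.0612
scene [ 0.5144 -0.2005  0.1187] 0.1233
side [ 0.511  -0.2009  0.1177] 0.1225
[ 0.53397076  0.24175554 -0.18992454] [-0.0228 -0.008  -0.0012 -0.0046 -0.0043  0.0047] 23.85
```

View pics/scene20.png

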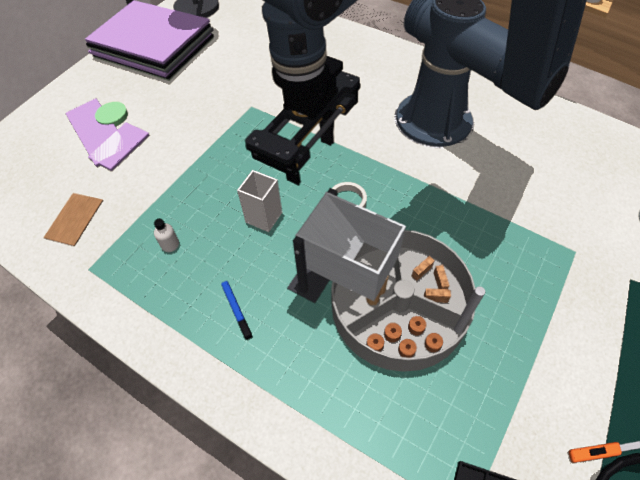

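```bash
python3 -m inch '[{"linear":[0,0,0],"twist":[0,0,0],"fingers":100},{"linear":[0,0,0],"twist":[0,0,0],"fingers":100},{"linear":[0,0,0],"twist":[0,0,0],"fingers":100}]' && python3 -c "
from cell import arm
print(arm.close_job())"
```

```text
clock: 24.1
ee_pos: [0.5599, -0.0327, 0.3367]
tcp_rot: [0.697, 0.016, 0.717, 0.007]
contact_force: [-0.0, -0.0, 0.3]
width: 0.0871
the job is handed in; nothing more can be done
None
```

I turned the bin by its peg until the empty compartment was under the chute and tipped both plugs down the chute. Then I re-gripped the beaker and stood it empty and upright on the bench. I handed the job in at about 24 s, and the hand-in gives no verdict.

- **Bin:** the dividers and peg put the tray at about 0.07 rad, against a chute measured at about 0.055 rad. That puts the compartment about 1 mm off. I did not re-measure the tray angle after pouring, but the later pictures show it in the same place.
- **Plugs:** both ended up standing on end in the compartment, about 25 and 28 mm from its centre point. Their tops are at about 81 mm, which puts their centres near 51 mm.
- **Beaker:** it measured vertical to under 1 degree just before release, and the pictures after release show it upright and empty. Its top read 122–123 mm instead of 120, within the camera calibration error.
- **Marker, tape roll and glue bottle:** they look unmoved in the pictures. I did not measure their positions again at the end.
- **Re-grip angle:** I leaned the gripper 33 degrees toward the mouth instead of 45, because joint 4 was close to its limit.

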